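# Stand and load reagent cartridges

## Robot

A 7-joint arm with a two-finger parallel gripper is mounted at the origin on the work surface. World frame = base frame: x ahead of the robot, y to its left, z up, the work surface at z = 0. Lengths are in m, angles in rad, forces in N, time in s.
With the tool pointing down it reaches from about 0.4 to 0.85 m from the base axis. Payload 10.4 kg.
Tool frame: the origin (TCP) lies at the very end of the fingers, on their centre line; the grasp point (between the pads) lies 19 mm behind it (arm.grasp_offset is the distance from the TCP to the grasp point, in m); z points along the fingers, y is the line along which they close (so a half turn about z gives the same grasp; the last joint's range is limited). The gripper opens to 87 mm and grips with 3 to 60 N. Pads are 19 mm wide; open, the fingers measure 117 mm over their backs; the gripper's body (75 mm by 190 mm) begins 51 mm behind the grasp point.
Start: joints at [-1.152, 0.332, -0.065, 1.46, 0.022, 1.35, -0.088], TCP at [0.267, 0.565, 0.223] pointing down, gripper open.
Joint ranges: [-2.6, 2.6], [-0.5, 2.12], [-1.47, 1.34], [0.16, 2.42], [-1.27, 4.41], [0.06, 2.06], [-2.6, 2.6]. Speed limits (rad/s): [2.22, 2.22, 2.79, 2.79, 3.14, 3.14, 3.14].

## Interface

Orientations are given as a unit quaternion [x, y, z, w].
In Python, from cell import arm gives the robot as it stands.
- The arm moves only by the tool play_rows, never from a script. Its argument "targets" is a list of rows, each a list of 6 numbers: the shift along the world's x, y, z in cm, then the turn, a rotation vector about the world's x, y, z in degrees. In form: [[tx, ty, tz, wx, wy, wz], ...]. A call has 1 to 10 rows; each row shifts and turns the commanded pose from where the row before left it; what a row does not reach is not made up. A row lasts 1/10 s, in which the tool goes at most 50 mm and 8.59 degrees, less where a joint would pass 70% of its speed; a pose out of reach is approached as far as the arm can. A call is refused whole if a number of a shift passes 5 or a number of a turn 8.59, either way. A call with a gripper value outside its range is refused whole. "jaw" is the opening, from -1 (shut) to 1 (fully open), so that 0 is half open, set as the call begins (left out, the last holds). The fingers move at their own pace and stop on an object; the grip force is fixed at half the most. Time passes only in rows, so rows that do not move let the fingers close. It gives the time, the measured TCP pose, the force, the opening and the grip force at its end, in the units of the state.
- arm.read_state(): the state, without advancing time (a new reading comes with each control period).
- arm.capture(name): name is "scene" or "top"; returns the picture (480x640x3 uint8, red, green, blue); there is no depth.
- arm.camera_info(name): a dict with "fx", "fy", "cx", "cy" (pixels), "distortion" ([k1, k2, p1, p2, k3] as OpenCV has them; the pictures are not rectified), "xyz" and "orientation" of the camera in the world. Camera axes: x right, y up, looking along -z (the intrinsics and any distortion apply to the point x, -y, -z); pixel columns grow to the right and rows downward; lengths in m; the calibration is good to about 2 mm. A picture is of the moment at which its call begins. camera_info takes no time and is no camera call.
- arm.finish_job(): hands the job in; it is judged then, once.
Trained networks look in the newest picture that a camera, given by its name, has taken for a name from the list of things; names that differ only in an ending like _2 or _b are one class to them, and where a whole thing is asked for, a point or a joint stands for the part that bears it (a point fixed in the world has none). Each returns a list of dicts, best first, with "score" (0 to 1); they miss things now and then, are a little off and sometimes report something else, mostly with a low value. They report only what shows in the picture. A call takes as long as a camera call. They do not tell look-alikes from the thing itself.
- arm.recognise(thing, camera): "at" ([x, y, z] in m, in the coordinates of the camera as it stood for that picture, good to about 4 mm: the middle of the surface that is visible of it).
- arm.cut_out(thing, camera): "region" (480x640 bool, what is visible of it).
The state is a dict: "time": time; "joint_pos": joint angles; "joint_velocities": joint speeds; "joint_efforts": joint torques, N m; "tcp_pos": TCP position; "tcp_rot": TCP orientation; "force": force on the tool from outside, world axes, zero at the start; "ft_torque": the same for the moment, N m; "finger_gap": opening from 0.0 (shut) to 1.0 (fully open); "gripper_force": force on a finger pad.
Only numpy, scipy, OpenCV 4.12 (cv2) and the standard library are available. Lean on these libraries where they do the work, as an engineer would, in place of code of your own. Each camera call takes 0.05 s, during which the arm holds its last target. There are 200 camera calls.

## Task

First swing the rack's retainer wide open. Then tip each cartridge that is on the ledge over the ledge's edge so that it stands on its ports, and load it ports down and fully home into the bay that fits it, strictly in bay order: thin into bay 1, then medium into bay 2, then thick into bay 3 (skip one that is absent). When all are in, swing the retainer fully closed over them; leave the bottles and the beaker where they stand.

Things in the scene. Friction and masses are not known exactly. Their poses are not given: they have to be found in the camera images.
- thin_center (a point): Centre of the thin cartridge: off-white plastic box, 100 (its x) x 94 (y) x 46 mm (z), 0.35 to 0.65 kg, with a solid metal 32 mm end at +x whose face has two black ports; balance point 21 mm towards +x of this centre. Starts flat on the ledge (z up), ports towards the edge. None from the very start: absent.
- thin_ports (a point): Middle of the port face of the thin cartridge (50 mm along +x from its centre). Same axes.
- bay_thin (a point): Bay 1 of the rack (1 black dot(s) on its left rim), for the thin cartridge: middle of the bay's floor. Pocket 53 mm along the rack's x by 101 mm along its y, 22 mm deep; rims 6 mm thick, top 30 mm above the table, floor 8 mm above the table. Axes as the rack.
- medium_center (a point): Centre of the medium cartridge: off-white plastic box, 100 (its x) x 94 (y) x 54 mm (z), 0.35 to 0.65 kg, with a solid metal 32 mm end at +x whose face has two black ports; balance point 21 mm towards +x of this centre. Starts flat on the ledge (z up), ports towards the edge. None from the very start: absent.
- medium_ports (a point): Middle of the port face of the medium cartridge (50 mm along +x from its centre). Same axes.
- bay_medium (a point): Bay 2 of the rack (2 black dot(s) on its left rim), for the medium cartridge: middle of the bay's floor. Pocket 61 mm along the rack's x by 101 mm along its y, 22 mm deep; rims 6 mm thick, top 30 mm above the table, floor 8 mm above the table. Axes as the rack.
- thick_center (a point): Centre of the thick cartridge: off-white plastic box, 100 (its x) x 94 (y) x 62 mm (z), 0.35 to 0.65 kg, with a solid metal 32 mm end at +x whose face has two black ports; balance point 21 mm towards +x of this centre. Starts flat on the ledge (z up), ports towards the edge. None from the very start: absent.
- thick_ports (a point): Middle of the port face of the thick cartridge (50 mm along +x from its centre). Same axes.
- bay_thick (a point): Bay 3 of the rack (3 black dot(s) on its left rim), for the thick cartridge: middle of the bay's floor. Pocket 69 mm along the rack's x by 101 mm along its y, 22 mm deep; rims 6 mm thick, top 30 mm above the table, floor 8 mm above the table. Axes as the rack.
- ledge: White metal unpacking ledge, fixed. Origin at table height below the middle of its straight edge (the step); x points over the edge, y along it, z up. Deck at x -170 to 0 mm, 42 mm above the table. A cartridge slid slowly over the edge, ports first, tips once its balance point is past the edge and lands standing on its port face, 100 mm tall, beside the step. Flat, it is too wide to grip.
- lane_mid (a point): Deck surface in the middle lane, 85 mm behind the edge; axes as the ledge. Three lanes centred at ledge y = -112, 0, +112 mm, 102 mm wide between 10 mm aluminium rails standing 14 mm above the deck. Two stop posts (20 mm tall, 10 mm thick) fill the rear corners of each lane at ledge x = -150 mm, with a 72 mm gap between them.
- landing (a point): Middle of the rubber landing mat beyond the edge, on its top, 4 mm above the table; the mat covers ledge x 0 to 115 mm over all lanes. Axes as the ledge.
- rack: Grey cartridge rack, fixed, base plate 320 x 150 x 8 mm. Origin at table height; x along the row of bays (bay 1, 2, 3 at x = -86, -3, +88 mm, y = 0), y to the left, z up.
- retainer (a joint): Angle of the retainer, rad: 0 closed over the bays (stop), 1.25 wide open (stop), growing clockwise seen from above (away to the right). It swings level on an upright pivot and stays where it is left (about 0.1 N m friction).
- retainer_knob (a point): Middle of the gripping part of the retainer's upright black knob (20 mm diameter, from 121 to 166 mm above the table; this point is 144 mm above the table), 150 mm from the pivot. The retainer is a flat aluminium bar 18 mm wide, 262 mm long, from 115 to 121 mm above the table, with three 16 mm wide toes that reach 59 mm to the left of its midline over the bays, just above seated cartridges (tops at 108 mm).
- retainer_pivot (a point): Pivot axis of the retainer, 118 mm above the table, on top of a 22 mm post (top at 124 mm). Axes as the rack: at angle 0 the bar runs from here along the rack's +x.
- wash_bottle: Bystander: white bottle, radius 34 mm, 150 mm tall; origin at its foot.
- amber_bottle: Bystander: amber glass bottle, radius 30 mm, 130 mm tall; origin at its foot.
- beaker: Bystander: glass beaker, radius 35 mm, 85 mm tall; origin at its foot.
Things that resemble listed ones, but are neither listed nor needed, are in the scene too. Leave any turquoise look-alike of the part that bears thin_center alone. Leave any green look-alike of the part that bears thick_center alone.

How it is judged:
On the way, in this order (a step that is already met when the one before it is completed fails the run):
1. the retainer is swung wide open (value of joint retainer above 0.9 rad), for 0.2 s.
2. the thin cartridge stands fully home, ports down, in bay 1 (distance between thin_ports and bay_thin below 0.008 m and z of thin_center in the frame of rack above 0.054 m and linear speed of thin below 0.05 m/s), for 0.2 s.
3. the medium cartridge stands fully home, ports down, in bay 2 (distance between medium_ports and bay_medium below 0.008 m and z of medium_center in the frame of rack above 0.054 m and linear speed of medium below 0.05 m/s), for 0.2 s.
4. the thick cartridge stands fully home, ports down, in bay 3 (distance between thick_ports and bay_thick below 0.008 m and z of thick_center in the frame of rack above 0.054 m and linear speed of thick below 0.05 m/s), for 0.2 s.
At the end, for the whole second after the job is handed in: Every cartridge present stands ports down in its own bay (middle of the port face within 8 mm of the middle of the bay floor, centre at least 54 mm above the table), at rest, and the retainer is within 0.08 rad of closed (all of step 2 and all of step 3 and all of step 4 and value of joint retainer below 0.08 rad); the robot touches nothing.
It fails at once if the wash bottle is shifted by more than 30 mm (distance of wash_bottle from where it was at the start of the episode above 0.03 m).
It fails at once if the amber bottle is shifted by more than 30 mm (distance of amber_bottle from where it was at the start of the episode above 0.03 m).
It fails at once if the beaker is shifted by more than 30 mm (distance of beaker from where it was at the start of the episode above 0.03 m).
Of thin, medium, thick only 2 to 3 are there at a start; the rules pass over those that are not, and their reading is None.
At some moment in a run one of thin, medium, thick may be knocked a few centimetres aside while the robot is not near it.
It also fails if it takes over 210 s, if anything falls off the work surface, if the arm or the gripper's body presses on something with over 40 N, if the wrist force passes 120 N, or if a joint passes its speed limit or range.

## Working session

There is one attempt and no reset: what is moved stays moved. The work goes in short steps, Python scripts to look and compute and a tool call to move; the robot and the scene stay as the last step left them, time stands still between calls to the robot, and variables do not carry over. Pictures are saved under pics/ and viewed, at most 14 in all, crops included, and the job is handed in when it is done.

Besides the shell and the picture viewer there is one more tool, called after "Call:" as name([rows], argument=value, ...), one row to a line, values as JSON. play_rows: Moves the arm, as the interface text tells. Its arguments: {"type":"object","properties":{"targets":{"type":"array"},"jaw":{"type":"number"}},"required":["targets"]}

```bash
ls; mkdir -p pics; cat > h.py <<'E'
import numpy as np, cv2
from scipy.spatial.transform import Rotation as R
from cell import arm
def cam(n):
    c=arm.camera_info(n); K=np.array([[c['fx'],0,c['cx']],[0,c['fy'],c['cy']],[0,0,1.]])
    return K,np.array(c['distortion'],float),np.array(c['xyz']),R.from_quat(c['orientation']).as_matrix()
def ray(n,uv):
    K,D,p,M=cam(n); q=cv2.undistortPoints(np.array(uv,float).reshape(-1,1,2),K,D).reshape(-1,2)
    d=np.c_[q[:,0],-q[:,1],-np.ones(len(q))]@M.T
    return p,d
def onz(n,uv,z):
    p,d=ray(n,uv); z=np.asarray(z,float); return p+d*((z-p[2])/d[:,2])[:,None]
def proj(n,P):
    K,D,p,M=cam(n); q=(np.atleast_2d(P)-p)@M; q=q*[1,-1,-1]
    return cv2.projectPoints(q,np.zeros(3),np.zeros(3),K,D)[0].reshape(-1,2)
def tri(uv1,uv2,n1='scene',n2='top'):
    p,d=ray(n1,[uv1]);q,e=ray(n2,[uv2]);d=d[0]/np.linalg.norm(d[0]);e=e[0]/np.linalg.norm(e[0])
    s=np.linalg.lstsq(np.c_[d,-e],q-p,rcond=None)[0]
    a=p+s[0]*d;b=q+s[1]*e
    return (a+b)/2,np.linalg.norm(a-b)
def snap(n,f):
    im=arm.capture(n); cv2.imwrite(f'pics/{f}.png',im[...,::-1]); return im
def find(t,n):
    K,D,p,M=cam(n); return [(round(r['score'],2),(p+M@np.array(r['at'])).round(3)) for r in arm.recognise(t,n)]
E
python3 - <<'E'
from h import *
for n in('scene','top'):
    snap(n,n+'0'); c=arm.camera_info(n);print(n,c)
    for t in['thin_center','medium_center','thick_center','rack','ledge','retainer','retainer_knob','retainer_pivot','wash_bottle','amber_bottle','beaker','bay_thin','bay_medium','bay_thick','landing','thin_ports','medium_ports','thick_ports']:
        try: print(t,[(s,list(map(float,a)),proj(n,a)[0].round().tolist()) for s,a in find(t,n)])
        except Exception as e: print(t,e)
print(arm.read_state())
E
```

```text
pics
scene {'fx': 514.8356657227149, 'fy': 514.8356657227149, 'cx': 321.5746393321598, 'cy': 244.89994847541183, 'distortion': array([-0.093477,  0.      ,  0.      ,  0.      ,  0.      ]), 'xyz': array([ 1.37047052, -0.06918393,  0.95133429]), 'orientation': array([0.28313054, 0.25555899, 0.60227123, 0.70128174])}
thin_center [(0.84, [0.29, 0.237, 0.045], [380.0, 190.0]), (0.65, [0.517, 0.158, 0.092], [371.0, 238.0])]
medium_center []
thick_center [(0.96, [0.5, 0.266, 0.1], [413.0, 225.0]), (0.7, [0.305, 0.408, 0.06], [442.0, 183.0]), (0.58, [0.577, 0.127, 0.007], [361.0, 281.0]), (0.2, [0.791, 0.141, 0.056], [389.0, 342.0])]
rack [(0.74, [0.587, -0.228, 0.008], [214.0, 302.0]), (0.24, [0.502, 0.268, 0.106], [414.0, 224.0])]
ledge [(0.73, [0.576, 0.127, 0.005], [361.0, 282.0])]
retainer [(0.8, [0.566, -0.277, 0.121], [183.0, 266.0])]
retainer_knob [(0.74, [0.566, -0.276, 0.12], [184.0, 266.0]), (0.7, [0.518, 0.154, 0.091], [369.0, 238.0]), (0.55, [0.575, 0.125, 0.002], [360.0, 282.0])]
retainer_pivot [(0.72, [0.566, -0.275, 0.122], [184.0, 265.0]), (0.6, [0.592, -0.231, 0.008], [21
[... 2673 characters left out ...]
ay([-1.15158576,  0.33217847, -0.06470277,  1.46014523,  0.02157995,
        1.34993726, -0.08852421]), 'joint_velocities': array([ 0.00017651, -0.0012812 ,  0.00055269,  0.00070374, -0.00193423,
        0.00234225, -0.00042116]), 'joint_efforts': array([-2.41919815e-04, -6.23038387e+01,  2.42811092e-02, -3.90117788e+01,
       -6.12440379e-02,  3.15511844e-02,  1.55021587e-05]), 'tcp_pos': array([0.26720829, 0.56498646, 0.22256735]), 'tcp_rot': array([ 2.19123625e-01,  9.75697103e-01,  1.53271179e-05, -1.35026556e-05]), 'force': array([-0.03216604, -0.8882301 , -1.02420286]), 'ft_torque': array([ 0.05376785,  0.02680879, -0.00565559]), 'gripper_force': 0.0, 'finger_gap': 0.9998302821854361}
```

View pics/scene0.png

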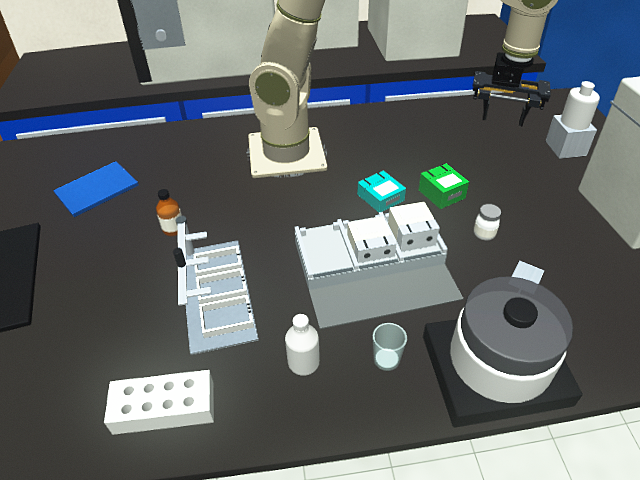

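View pics/top0.png

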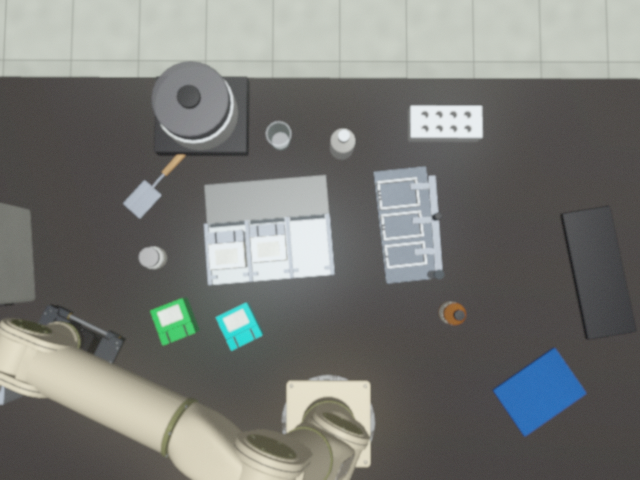

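The scene view shows two off-white cartridges on the ledge, at about (371,238) and (413,225). The turquoise (381,188) and green (443,184) look-alikes lie on the table behind it. The rack is at (220,300) with its retainer closed, and the ledge's right lane is empty. Next I'll enlarge the cartridges and the rack.

```bash
python3 - <<'E'
import cv2,numpy as np
s=cv2.imread('pics/scene0.png');t=cv2.imread('pics/top0.png')
a=cv2.resize(s[190:340,285:485],(800,600),interpolation=cv2.INTER_CUBIC)
b=cv2.resize(t[160:295,195:375],(800,600),interpolation=cv2.INTER_CUBIC)
c=cv2.resize(t[160:295,350:530],(800,600),interpolation=cv2.INTER_CUBIC)
d=cv2.resize(s[205:355,150:350],(800,600),interpolation=cv2.INTER_CUBIC)
cv2.imwrite('pics/c1.png',a);cv2.imwrite('pics/c2.png',cv2.resize(np.hstack([b[:,:]]),(800,600)));cv2.imwrite('pics/c3.png',c);cv2.imwrite('pics/c4.png',d)
E
```

```text
(no output)
```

View pics/c1.png

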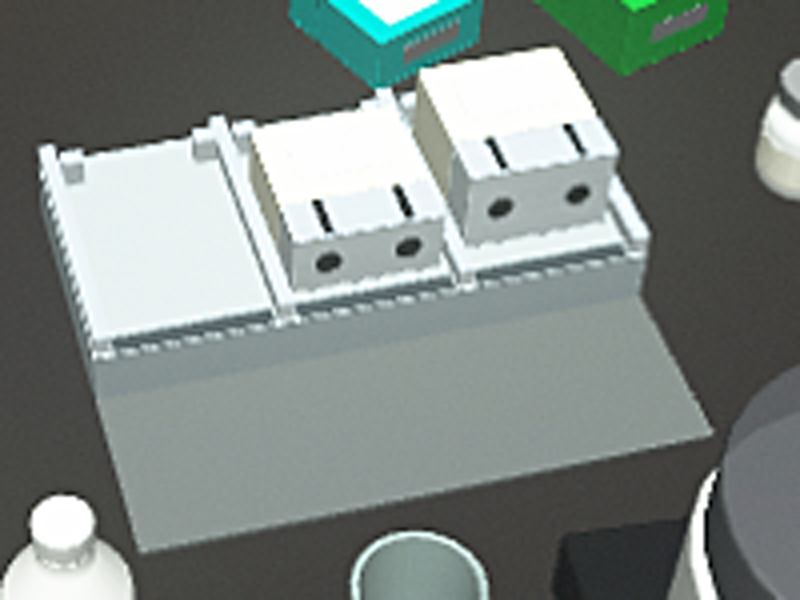

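View pics/c2.png

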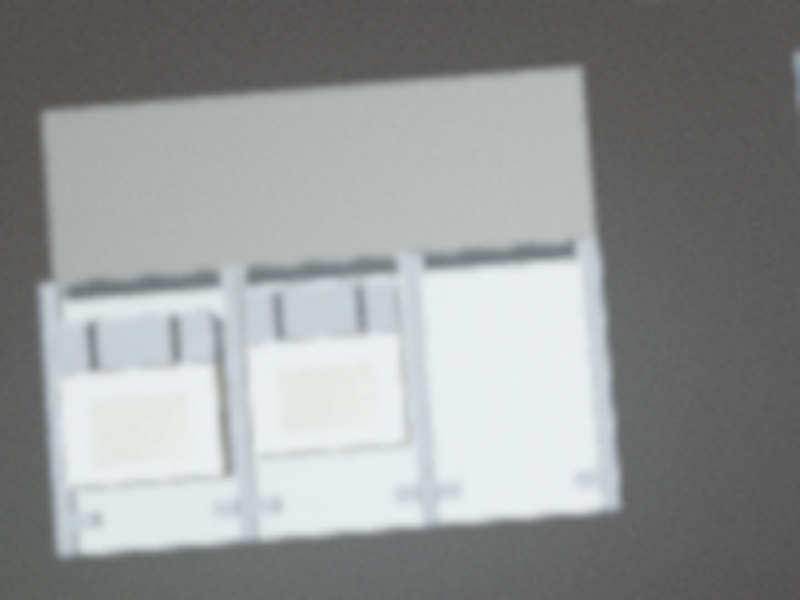

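View pics/c3.png

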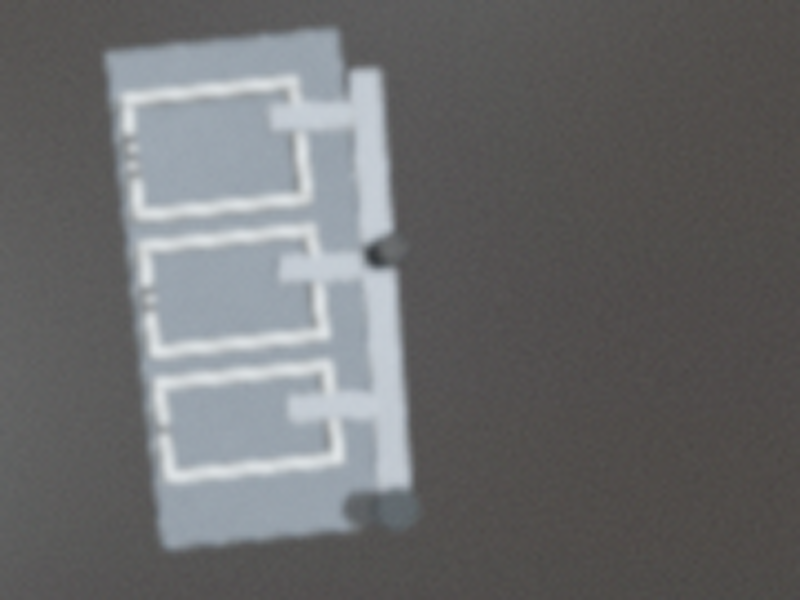

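View pics/c4.png

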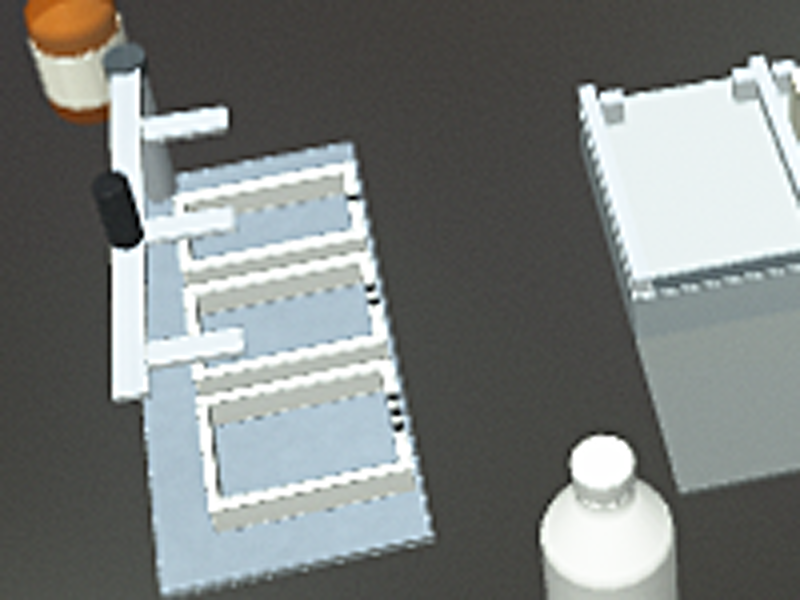

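The middle-lane cartridge (c1 345,180) looks thinner than the left-lane one (c1 515,140). Both are off-white, so they're the real ones rather than the coloured look-alikes. The dots put bay 1 nearest the robot and bay 3 farthest. Next I'll fit the models to the corner pixels from both views.

```bash
cat > fit.py <<'E'
from h import *
from scipy.optimize import least_squares
def U(crop,p):
    p=np.array(p,float)
    return {'c1':('scene',(p+.5)/4-.5+[285,190]),'c2':('top',(p+.5)*.225-.5+[195,160]),'c3':('top',(p+.5)*.225-.5+[350,160]),'c4':('scene',(p+.5)/4-.5+[150,205])}[crop]
def fit(obs,x0,free=False):
    # obs: (crop,pixel,(x,y,z)); z may be 'H'
    def res(q,cams=('scene','top')):
        out=[]
        for c,p,P in obs:
            n,uv=U(c,p)
            z=P[2] if P[2]!='H' else q[3]
            if P[2] is None: z=q[3]
            w=R.from_euler('z',q[2]).apply([P[0],P[1],0])+[q[0],q[1],z]
            out.append(proj(n,w)[0]-uv)
        return np.array(out).ravel()
    s=least_squares(res,x0,loss='soft_l1'); r=res(s.x).reshape(-1,2)
    return s.x,r
if __name__=='__main__':
    a,b,c=.16,.075,.008
    rack=[('c3',(105,50),(a,b,c)),('c3',(338,28),(a,-b,c)),('c3',(163,550),(-a,b,c)),('c4',(433,540),(a,b,c)),('c4',(160,595),(a,-b,c)),('c4',(352,143),(-a,b,c))]
    t=.030;y=.0565
    rack+=[('c3',(123,92),(.1285,y,t)),('c3',(297,77),(.1285,-y,t)),('c3',(137,218),(.0475,y,t)),('c3',(311,203),(.0475,-y,t)),('c3',(155,380),(-.0535,y,t)),('c3',(172,480),(-.1185,y,t)),('c3',(344,461),(-.1185,-y,t)),
      ('c4',(412,465),(.1285,y,t)),('c4',(212,512),(.1285,-y,t)),('c4',(355,163),(-.1185,y,t)),('c4',(178,200),(-.1185,-y,t))]
    L=.173;r=.056
    led=[('c2',(40,283),(0,L,r)),('c2',(597,237),(0,-L,r)),('c2',(58,555),(-.17,L,r)),('c2',(620,508),(-.17,-L,r)),('c1',(95,347),(0,-L,r)),('c1',(650,235),(0,L,r)),('c1',(42,148),(-.17,-L,r))]
    mid=lambda h,x,y:[]
    cu=lambda T,S:[('c2',p,P+('H',)) for p,P in zip(T,[(.05,.047),(.05,-.047),(-.05,-.047),(-.05,.047)])]+[('c1',p,P+('H',)) for p,P in zip(S[:4],[(.05,-.047),(.05,.047),(-.05,-.047),(-.05,.047)])]+[('c1',S[4],(.05,-.047,.042)),('c1',S[5],(.05,.047,.042))]
    M=cu([(245,285),(400,278),(407,440),(255,452)],[(293,243),(443,218),(250,128),(387,103),(297,290),(443,268)])
    F=cu([(62,318),(217,310),(227,475),(68,487)],[(460,180),(617,155),(420,70),(558,48),(470,240),(613,217)])
    for n,o,x0 in[('rack',rack,[.56,-.22,0]),('ledge',led,[.56,.15,0]),('mid',M,[.5,.16,0,.09]),('left',F,[.48,.27,0,.1])]:
        x,r=fit(o,x0); print(n,x.round(4),'rms',np.sqrt((r**2).mean()).round(2))
        for cam_ in('scene','top'): print('  bias',cam_,np.mean([q for q,(c,_,_) in zip(r,o) if U(c,(0,0))[0]==cam_],0).round(2))
    np.set_printoptions(suppress=True)
E
python3 fit.py
```

```text
rack [ 0.5529 -0.209   0.0995] rms 2.27
  bias scene [ 1.72 -0.57]
  bias top [-0.77 -0.24]
ledge [0.5649 0.1721 0.0873] rms 0.48
  bias scene [ 0.06 -0.35]
  bias top [ 0.09 -0.1 ]
mid [0.4967 0.1638 0.0764 0.0885] rms 0.81
  bias scene [0.08 0.34]
  bias top [-0.02  0.31]
left [0.4753 0.2737 0.0695 0.1017] rms 1.21
  bias scene [-0.62  0.76]
  bias top [-0.5   0.33]
```

```bash
sed -i "s/^        for cam_ in/        print(r.round(1).tolist())\n        for cam_ in/" fit.py; python3 fit.py | grep '\[\['
```

```text
[[-3.6, 0.4], [-4.0, 0.3], [-4.8, -0.6], [5.5, -2.0], [5.8, -1.6], [5.8, -1.1], [0.8, -0.2], [1.4, -0.6], [0.7, -0.1], [1.5, -0.6], [0.5, -0.9], [-0.9, -0.2], [0.7, 0.1], [-0.8, 1.3], [-1.8, -0.0], [-1.1, 0.1], [-1.4, -0.9]]
[[0.1, -0.2], [-0.2, -0.4], [0.4, 0.2], [-0.0, 0.0], [0.3, -1.3], [0.5, 0.4], [-0.6, -0.1]]Traceback (most recent call last):
  File "fit.py", line 32, in <module>
    x,r=fit(o,x0); print(n,x.round(4),'rms',np.sqrt((r**2).mean()).round(2))
        ~~~^^^^^^
  File "fit.py", line 17, in fit
    s=least_squares(res,x0,loss='soft_l1'); r=res(s.x).reshape(-1,2)
    return func(*args, **kwargs)
    vector_fun = VectorFunction(
        fun_wrapped,
    ...<6 lines>...
        workers=workers
    )
    self.J, dct = approx_derivative(
                  ~~~~~~~~~~~~~~~~~^
        self.fun_wrapped, self.x, f0=self.f, **finite_diff_options
        ^^^^^^^^^^^^^^^^^^^^^^^^^^^^^^^^^^^^^^^^^^^^^^^^^^^^^^^^^^
    )
    ^
    J, _nfev = _dense_difference(fun_wrapped, x0, f0, h,
               ~~~~~~~~~~~~~~~~~^^^^^^^^^^^^^^^^^^^^^^^^
                             use_one_sided,
[... 184 characters left out ...]
                        ^^^^^^^
    f = np.atleast_1d(self.fun(x, *self.args, **self.kwargs))
                      ~~~~~~~~^^^^^^^^^^^^^^^^^^^^^^^^^^^^^^
    return np.atleast_1d(self.fun(x))
                         ~~~~~~~~^^^
    return self.f(x, *self.args, **self.kwargs)
           ~~~~~~^^^^^^^^^^^^^^^^^^^^^^^^^^^^^^
  File "fit.py", line 15, in res
    out.append(proj(n,w)[0]-uv)
               ~~~~^^^^^
  File "h.py", line 14, in proj
    K,D,p,M=cam(n); q=(np.atleast_2d(P)-p)@M; q=q*[1,-1,-1]
            ~~~^^^
  File "h.py", line 5, in cam
    c=arm.camera_info(n); K=np.array([[c['fx'],0,c['cx']],[0,c['fy'],c['cy']],[0,0,1.]])
ValueError: time passes only in moves, steps and waits
```

```bash
sed -i 's/^def cam(n):/from functools import lru_cache\n@lru_cache\ndef cam(n):/' h.py
sed -i "s/^    t=.030;y=.0565/    rack=[]\n    t=.030;y=.0565/" fit.py
cat >> fit.py <<'E'
    for nm,s,t in[('pivot',(126,60),(398,508)),('knobtop',(110,182),(396,246)),('bartip',(130,398),(366,70)),('toe1',(228,120),(290,408)),('toe3',(243,342),(272,115)),('toe2',(234,220),(280,268))]:
        print(nm,tri(U('c4',s)[1],U('c3',t)[1]))
E
python3 fit.py
```

```text
rack [ 0.5521 -0.2067  0.1069] rms 0.54
[[-0.3, 0.3], [0.3, -0.5], [-0.3, 0.3], [0.5, -0.5], [-0.2, -0.5], [-1.4, 0.2], [0.1, 0.2], [0.6, 0.7], [-0.3, -0.4], [-0.5, -0.2], [-0.7, -1.0]]
  bias scene [-0.24 -0.22]
  bias top [-0.19 -0.08]
ledge [0.5649 0.1721 0.0873] rms 0.48
[[0.1, -0.2], [-0.2, -0.4], [0.4, 0.2], [-0.0, 0.0], [0.3, -1.3], [0.5, 0.4], [-0.6, -0.1]]
  bias scene [ 0.06 -0.35]
  bias top [ 0.09 -0.1 ]
mid [0.4967 0.1638 0.0764 0.0885] rms 0.81
[[-0.2, 0.8], [-0.4, -0.1], [0.6, 0.3], [-0.1, 0.2], [0.0, -0.2], [0.8, -0.7], [-0.1, 0.4], [2.1, 0.6], [-1.6, 1.6], [-0.8, 0.4]]
  bias scene [0.08 0.34]
  bias top [-0.02  0.31]
left [0.4753 0.2737 0.0695 0.1017] rms 1.21
[[-0.8, 0.7], [-0.5, 0.2], [-0.6, 0.4], [-0.1, 0.1], [2.0, -0.2], [-0.0, -0.1], [-0.7, 0.4], [0.2, 0.3], [-2.7, 2.4], [-2.5, 1.9]]
  bias scene [-0.62  0.76]
  bias top [-0.5   0.33]
pivot (array([ 0.41105345, -0.28877948,  0.12120513]), np.float64(0.00024262208345031354))
knobtop (array([ 0.56177526, -0.28034289,  0.16649955]), np.float64(0.0004421878018675482))
bartip (array([ 0.67330763, -0.27462925,  0.11788933]), np.float64(0.0008837950993020035))
toe1 (array([ 0.47020333, -0.22652184,  0.11719184]), np.float64(0.0001434130975341574))
toe3 (array([ 0.64556615, -0.21665851,  0.11965348]), np.float64(0.0010200202174343817))
toe2 (array([ 0.5537088 , -0.22161775,  0.11817073]), np.float64(0.0007463727439401578))
```

The rack fit is good to 0.5 px. The middle-lane cartridge measures 46.5 mm high, so it's thin. The left-lane one measures 59.7 mm, closest to thick (62), and medium is absent. The knob top came out at 166 mm, which matches the text. The retainer starts about 0.05 rad ajar. Now I'll move above the knob.

Call:
play_rows([
  [1.47,-4.22,0.3,0,0,-7.6],
  [1.47,-4.22,0.3,0,0,-7.6],
  [1.47,-4.22,0.3,0,0,-7.6],
  [1.47,-4.22,0.3,0,0,-7.6],
  [1.47,-4.22,0.3,0,0,-7.6],
  [1.47,-4.22,0.3,0,0,-7.6],
  [1.47,-4.22,0.3,0,0,-7.6],
  [1.47,-4.22,0.3,0,0,-7.6],
  [1.47,-4.22,0.3,0,0,-7.6],
  [1.47,-4.22,0.3,0,0,-7.6],
], jaw=-0.2)

```text
time: 2.9
tcp_pos: [0.4145, 0.1412, 0.253]
tcp_rot: [0.775, 0.632, 0.001, -0.0]
force: [1.3, -0.0, -0.3]
finger_gap: 0.403
gripper_force: 0.0
```

Call:
play_rows([
  [1.47,-4.22,0,0,0,-7.6],
  [1.47,-4.22,0,0,0,-7.6],
  [1.47,-4.22,0,0,0,-7.6],
  [1.47,-4.22,0,0,0,-7.6],
  [1.47,-4.22,0,0,0,-7.6],
  [1.47,-4.22,0,0,0,-7.6],
  [1.47,-4.22,0,0,0,-7.6],
  [1.47,-4.22,0,0,0,-7.6],
  [1.47,-4.22,0,0,0,-7.6],
  [1.47,-4.22,0,0,0,-7.6],
])

```text
time: 3.9
tcp_pos: [0.5619, -0.2804, 0.2527]
tcp_rot: [1.0, 0.021, 0.0, 0.0]
force: [1.5, -0.0, 0.6]
finger_gap: 0.405
gripper_force: 0.0
```

Call:
play_rows([
  [0,0,-2.5,0,0,0],
  [0,0,-2.5,0,0,0],
  [0,0,-2.0,0,0,0],
  [0,0,-2.0,0,0,0],
  [0,0,-1.5,0,0,0],
  [0,0,-1.3,0,0,0],
  [0,0,0,0,0,0],
])

```text
time: 4.6
tcp_pos: [0.5606, -0.2785, 0.133]
tcp_rot: [1.0, 0.024, -0.001, -0.0]
force: [0.5, 0.4, 0.2]
finger_gap: 0.399
gripper_force: 0.0
```

```bash
python3 - <<'E'
import numpy as np
p=np.array([.411,-.2888]);y0=.055;r=.1505
a=[0,.1,.22,.34,.46,.58,.70,.82,.94,1.06,1.14]
P=[p+r*np.array([np.cos(y0-t),np.sin(y0-t)]) for t in a]
print((np.diff(P,axis=0)*100).round(2).tolist(),np.rad2deg(np.diff(a)).round(1))
E
```

```text
[[0.01, -1.5], [-0.19, -1.79], [-0.4, -1.76], [-0.61, -1.7], [-0.81, -1.61], [-1.0, -1.5], [-1.17, -1.37], [-1.33, -1.22], [-1.46, -1.06], [-1.04, -0.6]] [5.7 6.9 6.9 6.9 6.9 6.9 6.9 6.9 6.9 4.6]
```

Call:
play_rows([
  [0,-1.5,0,0,0,-5.7],
  [-0.2,-1.8,0,0,0,-6.9],
  [-0.4,-1.76,0,0,0,-6.9],
  [-0.6,-1.7,0,0,0,-6.9],
  [-0.8,-1.6,0,0,0,-6.9],
  [-1.0,-1.5,0,0,0,-6.9],
  [-1.17,-1.37,0,0,0,-6.9],
  [-1.33,-1.22,0,0,0,-6.9],
  [-1.46,-1.06,0,0,0,-6.9],
  [-1.04,-0.6,0,0,0,-4.6],
])

```text
time: 5.6
tcp_pos: [0.4809, -0.4211, 0.1357]
tcp_rot: [0.852, -0.523, 0.001, 0.0]
force: [1.1, 0.7, -0.7]
finger_gap: 0.398
gripper_force: 0.6
```

Call:
play_rows([
  [0,0,0,0,0,0],
  [0,0,0,0,0,0],
  [0,0,2,0,0,0],
  [0,0,2.5,0,0,0],
  [0,0,2.5,0,0,0],
  [0,0,2.5,0,0,0],
  [0,0,2.5,0,0,0],
])

```text
time: 6.3
tcp_pos: [0.4823, -0.4192, 0.256]
tcp_rot: [0.855, -0.519, 0.0, -0.0]
force: [-0.3, -0.8, -0.1]
finger_gap: 0.402
gripper_force: 0.0
```

```bash
python3 - <<'E'
from h import *
s=arm.read_state();print(s['joint_pos'].round(2),s['tcp_pos'].round(3))
snap('scene','s1');t=snap('top','t1')
a=cv2.imread('pics/s1.png')[170:370,140:500];b=cv2.imread('pics/t1.png')[110:310,190:510]
cv2.imwrite('pics/v1.png',np.vstack([cv2.resize(a,(540,300)),cv2.resize(b,(480,300)).__class__(0) if 0 else cv2.copyMakeBorder(cv2.resize(b,(480,300)),0,0,0,60,0)]))
E
```

```text
[-0.08  0.52  1.07  1.41 -0.46  1.47 -1.69] [ 0.482 -0.419  0.256]
```

View pics/v1.png

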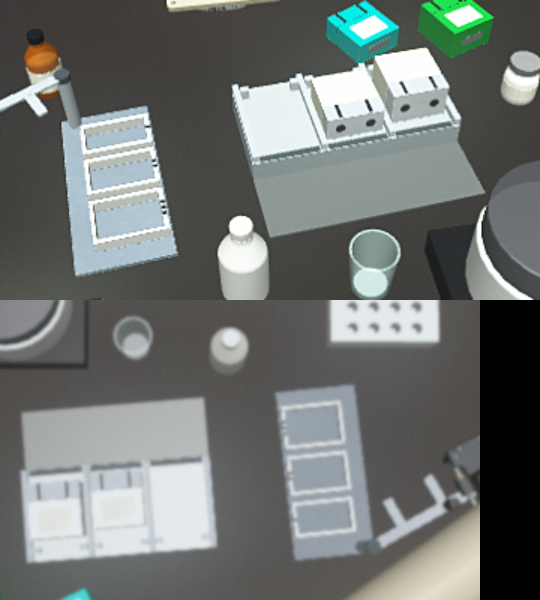

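The retainer is now wide open, with the bar pointing right (lower panel 420,520). Both cartridges are unmoved. Next I'll move behind the middle cartridge with the jaw shut.

Call:
play_rows([
  [0.3,4.12,0,0,0,4.82],
  [0.3,4.12,0,0,0,4.82],
  [0.3,4.12,0,0,0,4.82],
  [0.2,4.12,0,0,0,4.82],
  [0,4.12,0,0,0,4.82],
  [-0.4,4.12,0,0,0,4.82],
  [-0.4,4.12,0,0,0,4.82],
  [-0.6,4.12,0,0,0,4.82],
  [-0.8,4.12,0,0,0,4.82],
  [-0.9,4.12,0,0,0,4.82],
], jaw=-1)

```text
time: 7.4
tcp_pos: [0.4609, -0.0056, 0.255]
tcp_rot: [0.992, -0.124, 0.001, -0.0]
force: [1.3, -0.2, 0.5]
finger_gap: 0.007
gripper_force: 0.0
```

Call:
play_rows([
  [-1.0,4.12,0,0,0,4.82],
  [-1.0,4.12,0,0,0,4.82],
  [-1.0,4.12,0,0,0,4.82],
  [-0.88,4.12,0,0,0,4.82],
  [0,0,0,0,0,0],
])

```text
time: 7.9
tcp_pos: [0.4203, 0.1628, 0.2544]
tcp_rot: [0.999, 0.048, 0.0, 0.0]
force: [1.0, -1.2, -1.2]
finger_gap: 0.005
gripper_force: 0.0
```

```bash
python3 - <<'E'
from h import *
s=arm.read_state();print(s['joint_pos'].round(2),s['tcp_pos'].round(4),s['tcp_rot'].round(3))
arm.capture('scene')
m=cam
print(find('thin_center','scene'),find('thick_center','scene'))
E
```

```text
[-1.16 -0.13  0.64  1.87  0.08  1.38 -2.02] [0.4203 0.1628 0.2544] [0.999 0.048 0.    0.   ]
[(0.94, array([0.291, 0.238, 0.046])), (0.57, array([0.516, 0.159, 0.091])), (0.51, array([ 0.491, -0.409,  0.122]))] [(0.93, array([0.306, 0.413, 0.06 ])), (0.79, array([0.505, 0.266, 0.102]))]
```

Call:
play_rows([
  [0,-0.25,-4,0,0,0],
  [0,-0.25,-4,0,0,0],
  [0,0,-4,0,0,0],
  [0,0,-3,0,0,0],
  [0,0,-2,0,0,0],
  [0,0,-1.6,0,0,0],
  [0,0,0,0,0,0],
])

```text
time: 8.75
tcp_pos: [0.4217, 0.15, 0.0672]
tcp_rot: [0.999, 0.04, -0.001, 0.001]
force: [0.5, 0.4, 0.4]
finger_gap: 0.01
gripper_force: 0.0
```

Call:
play_rows([
  [0.5,0.04,0,0,0,0],
  [0.5,0.04,0,0,0,0],
  [0.4,0.04,0,0,0,0],
  [0.3,0.03,0,0,0,0],
  [0.3,0.03,0,0,0,0],
  [0.3,0.03,0,0,0,0],
  [0.3,0.03,0,0,0,0],
  [0.3,0.03,0,0,0,0],
  [0.3,0.03,0,0,0,0],
  [0.3,0.03,0,0,0,0],
])

```text
time: 9.75
tcp_pos: [0.4576, 0.155, 0.0686]
tcp_rot: [0.999, 0.041, -0.0, 0.0]
force: [-4.1, -0.3, 2.7]
finger_gap: 0.005
gripper_force: 2.2
```

Call:
play_rows([
  [0.2,0.03,0,0,0,0],
  [0.2,0.03,0,0,0,0],
  [0.2,0.03,0,0,0,0],
  [0.2,0.03,0,0,0,0],
  [0.2,0.03,0,0,0,0],
  [0.2,0.03,0,0,0,0],
  [0.2,0.03,0,0,0,0],
  [0.2,0.03,0,0,0,0],
  [0.2,0.03,0,0,0,0],
  [0.2,0.03,0,0,0,0],
])

```text
time: 10.75
tcp_pos: [0.4776, 0.158, 0.0686]
tcp_rot: [0.999, 0.041, -0.0, 0.0]
force: [-3.1, 0.2, 1.8]
finger_gap: 0.004
gripper_force: 1.9
```

Call:
play_rows([
  [0.1,0.01,0,0,0,0],
  [0.1,0.01,0,0,0,0],
  [0.1,0.01,0,0,0,0],
  [0.1,0.01,0,0,0,0],
  [0.1,0.01,0,0,0,0],
  [0.1,0.01,0,0,0,0],
  [0.1,0.01,0,0,0,0],
  [0,0,0,0,0,0],
  [0,0,0,0,0,0],
])

```text
time: 11.65
tcp_pos: [0.4847, 0.1588, 0.0686]
tcp_rot: [0.999, 0.041, 0.0, 0.0]
force: [-3.2, -0.8, 1.1]
finger_gap: 0.009
gripper_force: 1.2
```

```bash
python3 - <<'E'
from h import *
snap('scene','s2')
a=cv2.imread('pics/s2.png')[190:320,285:485]
cv2.imwrite('pics/v2.png',cv2.resize(a,(600,390)))
E
```

```text
(no output)
```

View pics/v2.png

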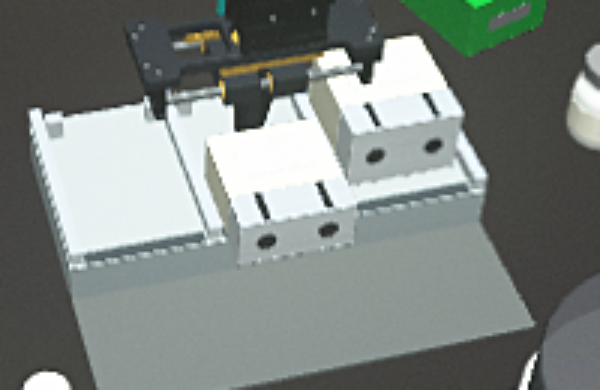

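The thin cartridge hangs over the edge (front face near 300,240) but hasn't tipped yet. I'll keep pushing slowly.

Call:
play_rows([
  [0.1,0.01,0,0,0,0],
  [0,0,0,0,0,0],
  [0.1,0.01,0,0,0,0],
  [0,0,0,0,0,0],
  [0.1,0.01,0,0,0,0],
  [0,0,0,0,0,0],
  [0,0,0,0,0,0],
  [0,0,0,0,0,0],
])

```text
time: 12.5
tcp_pos: [0.4875, 0.159, 0.0686]
tcp_rot: [0.999, 0.041, 0.0, 0.0]
force: [-3.0, -0.4, 2.2]
finger_gap: 0.006
gripper_force: 1.5
```

Call:
play_rows([
  [0.1,0.01,0,0,0,0],
  [0,0,0,0,0,0],
  [0.1,0.01,0,0,0,0],
  [0,0,0,0,0,0],
  [0,0,0,0,0,0],
  [0,0,0,0,0,0],
  [0,0,0,0,0,0],
])

```text
time: 13.2
tcp_pos: [0.4895, 0.1592, 0.0686]
tcp_rot: [0.999, 0.041, 0.0, 0.0]
force: [-2.9, 1.1, 1.6]
finger_gap: 0.005
gripper_force: 1.4
```

```bash
python3 - <<'E'
from h import *
snap('scene','s3')
print(find('thin_ports','scene'),find('thin_center','scene'))
s=arm.read_state();print(s['force'].round(1))
E
```

```text
[] [(0.74, array([0.57 , 0.162, 0.09 ])), (0.61, array([ 0.543, -0.234,  0.01 ])), (0.49, array([0.262, 0.283, 0.045]))]
[-3.   0.3  1.4]
```

Call:
play_rows([
  [0.1,0.01,0,0,0,0],
  [0,0,0,0,0,0],
  [0.1,0.01,0,0,0,0],
  [0,0,0,0,0,0],
  [0.1,0.01,0,0,0,0],
  [0,0,0,0,0,0],
  [0,0,0,0,0,0],
  [0,0,0,0,0,0],
])

```text
time: 14.15
tcp_pos: [0.4924, 0.1595, 0.0686]
tcp_rot: [0.999, 0.041, 0.0, 0.0]
force: [-0.9, -0.8, -0.5]
finger_gap: 0.007
gripper_force: 0.0
```

Contact force has dropped, so it probably tipped. I'll back off, rise and look.

Call:
play_rows([
  [-1,-0.1,0,0,0,0],
  [-1,-0.1,0.5,0,0,0],
  [0,0,3,0,0,0],
  [0,0,5,0,0,0],
  [0,0,5,0,0,0],
  [0,0,4,0,0,0],
  [0,0,0,0,0,0],
], jaw=1)

```text
time: 14.85
tcp_pos: [0.4742, 0.1581, 0.2486]
tcp_rot: [0.999, 0.041, 0.003, -0.003]
force: [0.0, 0.2, -0.9]
finger_gap: 0.559
gripper_force: 0.0
```

```bash
python3 - <<'E'
from h import *
snap('scene','s4');snap('top','t4')
for n in('scene','top'):print(find('thin_center',n))
a=cv2.imread('pics/s4.png')[190:340,285:485];b=cv2.imread('pics/t4.png')[160:295,195:375]
a=cv2.resize(a,(600,450),interpolation=cv2.INTER_CUBIC);cv2.imwrite('pics/v3.png',a)
E
```

```text
[(0.66, array([0.627, 0.167, 0.081])), (0.64, array([0.291, 0.238, 0.044]))]
[(0.9, array([0.603, 0.166, 0.108])), (0.72, array([0.588, 0.098, 0.004])), (0.64, array([0.265, 0.248, 0.045]))]
```

View pics/v3.png

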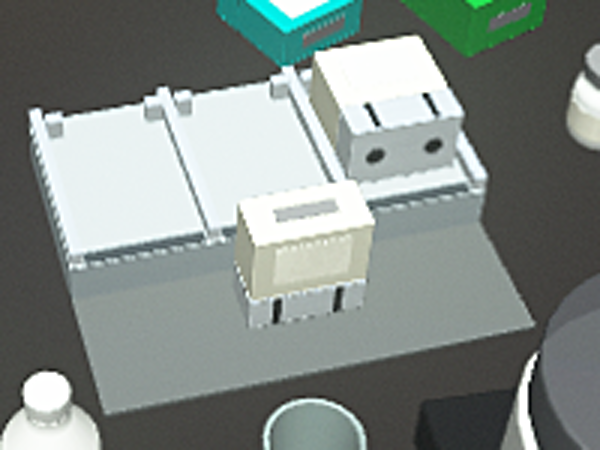

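The thin cartridge stands on its ports beside the step (top face v3 ~305,210). Now I'll measure its pose.

```bash
cat > top.py <<'E'
from h import *
def measure(thing,scpx,near,z=.104):
    q=onz('scene',scpx,[z]*4)
    print('scene centre',q.mean(0).round(4),'sides',[np.linalg.norm(q[i]-q[(i+1)%4]).round(4) for i in range(4)], 'yaw',np.arctan2(*(q[3]-q[0]+q[2]-q[1])[1::-1]).round(3))
    for r in arm.cut_out(thing,'top'):
        m=r['region'].astype(np.uint8); 
        if m.sum()<50: continue
        (c,sz,an)=cv2.minAreaRect(np.argwhere(m)[:,::-1].astype(np.float32))
        w=onz('top',cv2.boxPoints((c,sz,an)),[z]*4)
        if np.linalg.norm(w.mean(0)[:2]-near)<.05: 
            print('top',round(r['score'],2),w.mean(0).round(4),[np.linalg.norm(w[i]-w[i+1]).round(4) for i in range(3)],[np.rad2deg(np.arctan2(*(w[i+1]-w[i])[1::-1])).round(1) for i in range(2)])
E
python3 - <<'E'
from top import *
k=lambda p:(np.array(p)+.5)/3-.5+[285,190]
measure('thin_center',k([(238,197),(357,182),(373,225),(253,243)]),[.6,.166])
print('tri check', tri(proj('scene',onz('scene',k([(305,212)]),[.104])[0])[0],proj('top',[.603,.166,.108])[0]))
E
```

```text
scene centre [0.606  0.1748 0.104 ] sides [np.float64(0.093), np.float64(0.0453), np.float64(0.092), np.float64(0.0477)] yaw 0.02
top 0.56 [0.6011 0.1731 0.104 ] [np.float64(0.0993), np.float64(0.0567), np.float64(0.099)] [np.float64(-89.8), np.float64(-179.6)]
tri check (array([0.60460827, 0.17062373, 0.10228555]), np.float64(0.008365348584833013))
```

Call:
play_rows([
  [1.3,0.14,0,0,0,8.03],
  [1.3,0.14,0,0,0,8.03],
  [1.3,0.14,0,0,0,8.03],
  [1.3,0.14,0,0,0,8.03],
  [1.3,0.14,0,0,0,8.03],
  [1.3,0.14,0,0,0,8.03],
  [1.3,0.14,0,0,0,8.03],
  [1.3,0.14,0,0,0,8.03],
  [1.3,0.14,0,0,0,8.03],
  [1.3,0.14,0,0,0,8.03],
], jaw=1)

```text
time: 16.1
tcp_pos: [0.6023, 0.1712, 0.2418]
tcp_rot: [0.736, 0.677, -0.001, -0.0]
force: [-0.2, -0.4, -0.2]
finger_gap: 1.003
gripper_force: 0.0
```

Call:
play_rows([
  [0,0,0,0,0,8.0],
  [0,0,0,0,0,0],
  [0,0,0,0,0,0],
])

```text
time: 16.4
tcp_pos: [0.602, 0.1712, 0.2425]
tcp_rot: [0.69, 0.724, -0.001, -0.0]
force: [0.0, 0.5, 0.3]
finger_gap: 1.0
gripper_force: 0.0
```

Call:
play_rows([
  [0.25,0.1,-4,0,0,0],
  [0,0,-4,0,0,0],
  [0,0,-3,0,0,0],
  [0,0,-2.5,0,0,0],
  [0,0,-1.5,0,0,0],
  [0,0,-1.5,0,0,0],
  [0,0,-1.0,0,0,0],
  [0,0,-0.5,0,0,0],
  [0,0,0,0,0,0],
])

```text
time: 17.3
tcp_pos: [0.6049, 0.1725, 0.0634]
tcp_rot: [0.689, 0.725, -0.0, 0.0]
force: [0.5, 0.9, -0.5]
finger_gap: 0.998
gripper_force: 0.0
```

Call:
play_rows([
  [0,0,0,0,0,0],
  [0,0,0,0,0,0],
  [0,0,0,0,0,0],
  [0,0,0,0,0,0],
  [0,0,0,0,0,0],
  [0,0,0,0,0,0],
  [0,0,0,0,0,0],
  [0,0,0,0,0,0],
], jaw=-0.4)

```text
time: 18.1
tcp_pos: [0.6051, 0.1725, 0.0637]
tcp_rot: [0.689, 0.725, 0.0, 0.0]
force: [1.6, -0.4, 0.8]
finger_gap: 0.526
gripper_force: 29.7
```

Call:
play_rows([
  [0,0,0.5,0,0,0],
  [0,0,1,0,0,0],
  [0,0,2,0,0,0],
  [0,0,3,0,0,0],
  [0,0,3,0,0,0],
  [0,0,2,0,0,0],
  [-0.4,-1,1,0,0,0],
  [-0.8,-2,0,0,0,1],
  [-1,-2.9,0,0,0,1],
  [-1.2,-3.3,0,0,0,1.3],
])

```text
time: 19.1
tcp_pos: [0.5696, 0.0794, 0.1878]
tcp_rot: [0.667, 0.745, -0.001, -0.0]
force: [0.2, -1.0, -5.1]
finger_gap: 0.528
gripper_force: 29.7
```

Call:
play_rows([
  [-1.4,-3.9,0,0,0,0],
  [-1.4,-3.9,0,0,0,0],
  [-1.4,-3.9,0,0,0,0],
  [-1.4,-3.9,0,0,0,0],
  [-1.4,-3.9,0,0,0,0],
  [-1.3,-3.9,0,0,0,0],
  [-1.15,-3.1,0,0,0,0],
  [-0.7,-2.0,0,0,0,0],
  [-0.3,-1.0,0,0,0,0],
  [0,0,0,0,0,0],
])

```text
time: 20.1
tcp_pos: [0.4653, -0.2156, 0.1883]
tcp_rot: [0.668, 0.744, -0.0, -0.0]
force: [-0.1, -0.3, -5.7]
finger_gap: 0.529
gripper_force: 29.7
```

Call:
play_rows([
  [0,0,-2,0,0,0],
  [0,0,-2,0,0,0],
  [0,0,-1.5,0,0,0],
  [0,0,0,0,0,0],
  [0,0,0,0,0,0],
])

```text
time: 20.6
tcp_pos: [0.4668, -0.2135, 0.1337]
tcp_rot: [0.667, 0.745, -0.0, -0.0]
force: [-0.3, -0.3, -5.5]
finger_gap: 0.529
gripper_force: 29.7
```

```bash
python3 - <<'E'
from h import *
print(arm.read_state()['tcp_pos'].round(4))
snap('scene','s5')
a=cv2.imread('pics/s5.png')[195:335,150:300]
cv2.imwrite('pics/v5.png',cv2.resize(a,(600,560),interpolation=cv2.INTER_CUBIC))
E
```

```text
[ 0.4668 -0.2135  0.1337]
```

View pics/v5.png

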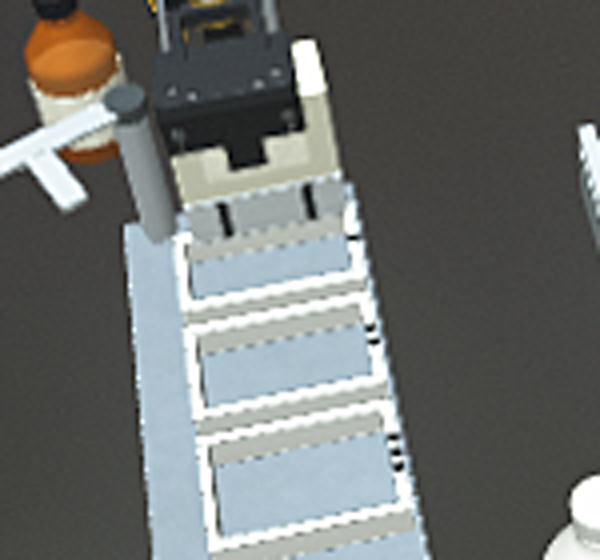

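The cartridge hangs upright over bay 1, with its bottom front corners at v5 (195,240) and (357,213). I'll compare those with the rack fit.

```bash
python3 - <<'E'
from h import *
k=lambda p:(np.array(p,float)+.5)/4-.5+[150,195]
O=np.array([.5521,-.2067]);y=.1069
M=np.array([[np.cos(y),-np.sin(y)],[np.sin(y),np.cos(y)]])
f=lambda P:(P[:,:2]-O)@M
print('cart corners rack frame',f(onz('scene',k([(195,240),(357,213)]),[.074]*2)).round(4))
W=lambda P:np.c_[np.array(P)@M.T+O,[.03]*len(P)]
P=[(-.0535,-.0565),(-.0535,.0565),(.1285,-.0565),(.1285,.0565),(.0335,-.0565),(.0335,.0565)]
print('model rim px',((proj('scene',W(P))-[150,195]+.5)*4-.5).round(0).tolist())
print('tcp rack',f(np.array([[.4668,-.2135]])).round(4))
E
```

```text
cart corners rack frame [[-0.0667 -0.04  ]
 [-0.0634  0.0573]]
model rim px [[183.0, 311.0], [367.0, 275.0], [211.0, 550.0], [414.0, 508.0], [196.0, 419.0], [389.0, 380.0]]
tcp rack [[-0.0855  0.0023]]
```

```bash
python3 - <<'E'
from h import *
O=np.array([.5521,-.2067]);y=.1069
M=np.array([[np.cos(y),-np.sin(y)],[np.sin(y),np.cos(y)]])
g=cv2.cvtColor(cv2.imread('pics/s5.png'),cv2.COLOR_BGR2GRAY).astype(float)
for v in range(243,256): print(v,g[v,193:244].astype(int).tolist())
for px in[(226,218),(310,202)]:
    p,d=ray('scene',[(np.array(px)+.5)/4-.5+[150,195]]);d=d[0]
    n=M[:,0]; s=(-.0625-(p[:2]-O)@n)/(d[:2]@n); w=p+s*d
    print(((w[:2]-O)@M).round(4),w[2].round(4))
E
```

```text
243 [59, 87, 194, 185, 181, 182, 178, 181, 178, 181, 180, 180, 180, 181, 193, 204, 204, 207, 227, 200, 171, 174, 194, 194, 167, 158, 163, 162, 164, 165, 168, 178, 111, 27, 24, 147, 173, 165, 164, 166, 165, 167, 173, 166, 193, 125, 63, 63, 66, 67, 69]
244 [59, 73, 151, 187, 180, 179, 178, 178, 180, 193, 203, 214, 209, 216, 212, 192, 181, 189, 203, 178, 152, 160, 165, 165, 168, 169, 165, 168, 168, 167, 168, 175, 123, 44, 18, 147, 176, 168, 167, 167, 165, 168, 172, 142, 180, 139, 66, 60, 66, 67, 67]
245 [61, 58, 109, 192, 194, 194, 213, 215, 223, 221, 194, 154, 131, 169, 196, 170, 160, 165, 166, 166, 169, 169, 168, 169, 167, 168, 163, 166, 167, 165, 165, 173, 146, 70, 15, 104, 164, 173, 169, 168, 167, 165, 162, 176, 207, 213, 114, 60, 67, 67, 64]
246 [66, 53, 122, 254, 226, 192, 176, 185, 198, 197, 159, 59, 9, 65, 148, 174, 171, 167, 169, 170, 168, 167, 167, 165, 165, 165, 168, 167, 165, 166, 167, 172, 173, 101, 19, 71, 151, 172, 166, 163, 161, 162, 155, 193, 255, 245, 120, 56, 65, 69, 70]
247 [72, 47, 87, 205, 200, 172, 154, 155, 167, 170, 171, 125, 17, 51, 135, 178, 169, 164, 168, 166
[... 1530 characters left out ...]
5, 178, 191, 187, 187, 186, 189, 186, 186, 186, 188, 183, 184, 185, 184, 182, 183, 208, 196, 184, 185, 169, 220, 200, 158, 108, 70, 68, 72]
254 [238, 255, 255, 255, 255, 193, 156, 161, 162, 166, 175, 189, 160, 117, 131, 180, 197, 182, 171, 180, 186, 188, 188, 186, 188, 185, 187, 185, 186, 184, 182, 185, 184, 183, 183, 184, 187, 161, 175, 202, 195, 187, 195, 124, 21, 0, 62, 106, 73, 63, 67]
255 [189, 255, 255, 245, 243, 194, 196, 177, 162, 149, 189, 194, 181, 178, 184, 193, 191, 187, 187, 186, 186, 185, 185, 183, 179, 183, 185, 184, 184, 198, 196, 169, 149, 173, 189, 188, 191, 176, 182, 189, 188, 189, 195, 171, 213, 229, 193, 214, 116, 61, 70]
[-0.0625 -0.0188] 0.0912
[-0.0625  0.0313] 0.0912
```

```bash
python3 - <<'E'
from h import *
O=np.array([.5521,-.2067]);y=.1069
M=np.array([[np.cos(y),-np.sin(y)],[np.sin(y),np.cos(y)]])
def pl(uv,x):
    p,d=ray('scene',[uv]);d=d[0];n=M[:,0]; s=(x-(p[:2]-O)@n)/(d[:2]@n); w=p+s*d
    return ((w[:2]-O)@M).round(4),w[2].round(4)
for uv in[(197.7,254.5),(235.6,247.7),(205.3,248),(227.4,247)]: print(pl(uv,-.0625))
# white rim left/right inner edges bay1 at row 262 etc, z=.03
g=cv2.cvtColor(cv2.imread('pics/s5.png'),cv2.COLOR_BGR2GRAY)
for v in(258,260,262,264,266): print(v,g[v,190:250].tolist())
for s in(-1,1):
    P=np.array([(x,s*yy) for x in(-.0595,-.08,-.10) for yy in(.0505,.0565)]);print(proj('scene',np.c_[P@M.T+O,[.03]*6]).round(1).tolist())
print('rack y of rim edges seen at 260..')
E
```

```text
(array([-0.0625, -0.041 ]), np.float64(0.079))
(array([-0.0625,  0.0497]), np.float64(0.0775))
(array([-0.0625, -0.02  ]), np.float64(0.0953))
(array([-0.0625,  0.031 ]), np.float64(0.085))
258 [191, 190, 185, 218, 255, 255, 121, 186, 183, 182, 184, 181, 182, 182, 181, 182, 194, 202, 182, 182, 184, 195, 201, 193, 183, 184, 192, 191, 187, 186, 193, 190, 188, 190, 189, 189, 189, 187, 185, 187, 189, 189, 190, 190, 189, 190, 187, 179, 255, 255, 248, 113, 63, 66, 70, 71, 70, 72, 67, 70]
260 [189, 191, 186, 210, 255, 255, 232, 165, 179, 151, 157, 190, 187, 190, 185, 177, 188, 188, 187, 188, 191, 190, 188, 191, 189, 189, 187, 189, 188, 187, 189, 190, 191, 191, 191, 190, 191, 187, 186, 187, 190, 190, 188, 187, 187, 190, 188, 165, 255, 255, 239, 216, 122, 60, 71, 71, 68, 67, 71, 70]
262 [189, 186, 182, 195, 254, 255, 255, 126, 190, 192, 190, 189, 185, 189, 190, 188, 188, 188, 188, 189, 190, 187, 189, 187, 188, 187, 188, 188, 187, 189, 191, 192, 190, 185, 187, 187, 187, 185, 184, 184, 183, 186, 181, 180, 181, 150, 183, 225, 244, 255, 255, 241, 103, 57, 67, 72, 72, 72, 69, 66]
264 [189, 188, 186, 179, 214, 255, 255, 91, 193, 190, 189, 187, 188, 187, 190, 192, 186, 191, 188, 188, 187, 188, 191, 190, 186, 186, 186, 187, 185, 185, 185, 179, 177, 177, 178, 198, 230, 235, 255, 255, 255, 255, 255, 255, 255, 255, 254, 243, 244, 248, 235, 174, 154, 89, 64, 69, 68, 70, 72, 72]
266 [186, 189, 188, 183, 221, 255, 255, 91, 177, 193, 191, 187, 187, 189, 187, 189, 186, 184, 185, 184, 185, 184, 182, 177, 174, 177, 214, 246, 255, 255, 255, 255, 255, 255, 255, 255, 253, 240, 240, 245, 229, 199, 175, 173, 179, 180, 181, 184, 185, 184, 185, 170, 214, 120, 58, 69, 71, 71, 69, 72]
[[197.7, 270.0], [195.2, 270.5], [197.0, 264.0], [194.6, 264.5], [196.3, 258.3], [193.9, 258.8]]
[[238.7, 262.0], [241.1, 261.6], [237.6, 256.2], [240.0, 255.7], [236.5, 250.6], [238.9, 250.2]]
rack y of rim edges seen at 260..
```

Call:
play_rows([
  [0.15,-0.49,0,0,0,0],
  [0,0,-1.5,0,0,0],
  [0,0,-1.5,0,0,0],
  [0,0,-1.0,0,0,0],
  [0,0,-0.3,0,0,0],
  [0,0,-0.2,0,0,0],
  [0,0,-0.2,0,0,0],
  [0,0,-0.1,0,0,0],
  [0,0,0,0,0,0],
])

```text
time: 21.55
tcp_pos: [0.468, -0.2194, 0.0857]
tcp_rot: [0.667, 0.745, 0.0, 0.0]
force: [0.4, 0.4, -4.9]
finger_gap: 0.53
gripper_force: 29.7
```

Call:
play_rows([
  [0,0,-0.4,0,0,0],
  [0,0,-0.4,0,0,0],
  [0,0,-0.3,0,0,0],
  [0,0,-0.3,0,0,0],
  [0,0,-0.2,0,0,0],
  [0,0,-0.1,0,0,0],
  [0,0,0,0,0,0],
])

```text
time: 22.25
tcp_pos: [0.4679, -0.2194, 0.0685]
tcp_rot: [0.667, 0.745, -0.0, -0.0]
force: [0.3, -0.2, -5.7]
finger_gap: 0.529
gripper_force: 29.7
```

Call:
play_rows([
  [0,0,-0.1,0,0,0],
  [0,0,-0.1,0,0,0],
  [0,0,0,0,0,0],
])

```text
time: 22.55
tcp_pos: [0.4684, -0.2196, 0.0674]
tcp_rot: [0.667, 0.745, 0.0, 0.0]
force: [-2.4, 0.1, 5.9]
finger_gap: 0.528
gripper_force: 29.8
```

Call:
play_rows([
  [0,0,0,0,0,0],
  [0,0,0,0,0,0],
  [0,0,0,0,0,0],
  [0,0,0,0,0,0],
  [0,0,2,0,0,0],
  [0,0,4,0,0,0],
  [0,0,5,0,0,0],
  [0,0,5,0,0,0],
  [0,0,2,0,0,0],
], jaw=0.7)

```text
time: 23.45
tcp_pos: [0.4692, -0.2204, 0.2511]
tcp_rot: [0.668, 0.744, 0.002, 0.002]
force: [-0.2, -0.4, -0.3]
finger_gap: 0.855
gripper_force: 0.0
```

```bash
python3 - <<'E'
from h import *
snap('scene','s6');print(find('thick_center','scene'),find('thin_center','scene'))
a=cv2.imread('pics/s6.png')
cv2.imwrite('pics/v6.png',np.hstack([cv2.resize(a[195:335,150:250],(400,560),interpolation=cv2.INTER_CUBIC),cv2.resize(a[190:330,375:475],(400,560),interpolation=cv2.INTER_CUBIC)]))
E
```

```text
[(0.8, array([0.304, 0.41 , 0.06 ])), (0.64, array([0.505, 0.263, 0.105])), (0.28, array([ 0.57 , -0.245,  0.007]))] [(0.74, array([0.291, 0.237, 0.045]))]
```

View pics/v6.png

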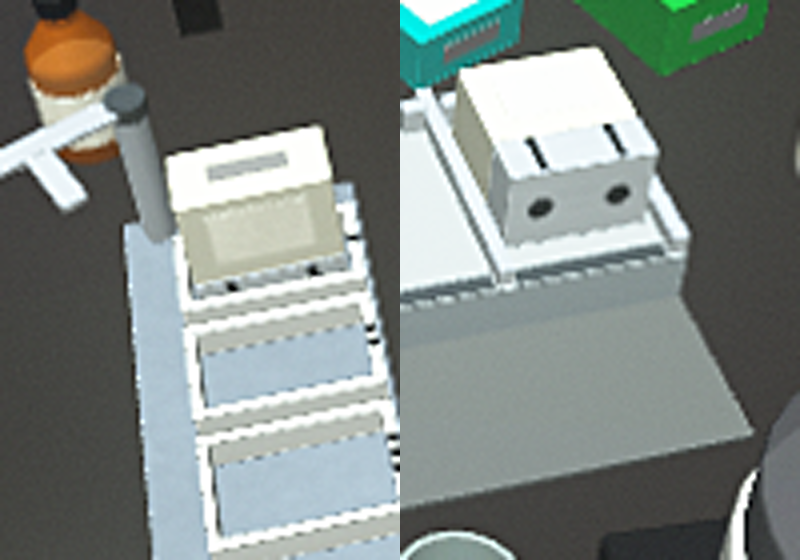

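Thin sits home in bay 1 (v6 left 250,220), and thick is unmoved in the left lane (v6 right 560,150). Moving behind thick.

Call:
play_rows([
  [0,4.07,0,0,0,8.06],
  [0,4.07,0,0,0,8.06],
  [0,4.07,0,0,0,8.06],
  [0,4.07,0,0,0,8.06],
  [-0.5,4.07,0,0,0,8.06],
  [-0.7,4.07,0,0,0,8.06],
  [-0.8,4.07,0,0,0,8.06],
  [-0.8,4.07,0,0,0,8.06],
  [-0.8,4.07,0,0,0,8.06],
  [-0.8,4.07,0,0,0,8.06],
], jaw=-1)

```text
time: 24.6
tcp_pos: [0.4226, 0.1889, 0.2449]
tcp_rot: [0.024, 1.0, -0.001, -0.001]
force: [0.8, 0.6, 0.8]
finger_gap: 0.043
gripper_force: 0.0
```

Call:
play_rows([
  [-0.8,4.07,0,0,0,8.06],
  [-0.7,4.07,0,0,0,0],
  [0,0,0,0,0,0],
  [0,0,0,0,0,0],
])

```text
time: 25.0
tcp_pos: [0.4081, 0.2691, 0.2447]
tcp_rot: [-0.044, 0.999, -0.001, -0.001]
force: [0.9, -0.2, -0.6]
finger_gap: -0.001
gripper_force: 0.0
```

Call:
play_rows([
  [0.15,-0.1,-4,0,0,0],
  [0,0,-4,0,0,0],
  [0,0,-4,0,0,0],
  [0,0,-2.5,0,0,0],
  [0,0,-1.7,0,0,0],
  [0,0,-1.3,0,0,0],
  [0,0,0,0,0,0],
  [0,0,0,0,0,0],
])

```text
time: 25.8
tcp_pos: [0.4108, 0.2676, 0.072]
tcp_rot: [-0.043, 0.999, 0.0, 0.0]
force: [0.3, 0.3, -0.2]
finger_gap: 0.002
gripper_force: 0.0
```

Call:
play_rows([
  [0.4,0.04,0,0,0,0],
  [0.3,0.03,0,0,0,0],
  [0.3,0.03,0,0,0,0],
  [0.3,0.03,0,0,0,0],
  [0.3,0.03,0,0,0,0],
  [0.3,0.03,0,0,0,0],
  [0.3,0.03,0,0,0,0],
  [0.3,0.03,0,0,0,0],
  [0.3,0.03,0,0,0,0],
  [0.3,0.03,0,0,0,0],
])

```text
time: 26.8
tcp_pos: [0.4416, 0.2711, 0.0716]
tcp_rot: [-0.043, 0.999, 0.0, -0.0]
force: [-4.6, -1.4, 2.1]
finger_gap: 0.007
gripper_force: 1.9
```

Call:
play_rows([
  [0.3,0.03,0,0,0,0],
  [0.3,0.03,0,0,0,0],
  [0.3,0.03,0,0,0,0],
  [0.3,0.03,0,0,0,0],
  [0.3,0.03,0,0,0,0],
  [0.3,0.03,0,0,0,0],
  [0.3,0.03,0,0,0,0],
  [0.3,0.03,0,0,0,0],
  [0.3,0.03,0,0,0,0],
  [0.2,0.02,0,0,0,0],
])

```text
time: 27.8
tcp_pos: [0.4707, 0.274, 0.0715]
tcp_rot: [-0.043, 0.999, 0.0, 0.0]
force: [-4.0, 0.0, 2.5]
finger_gap: 0.005
gripper_force: 1.8
```

Call:
play_rows([
  [0.1,0.01,0,0,0,0],
  [0.1,0.01,0,0,0,0],
  [0.1,0.01,0,0,0,0],
  [0.1,0.01,0,0,0,0],
  [0.1,0.01,0,0,0,0],
  [0,0,0,0,0,0],
  [0.1,0.01,0,0,0,0],
  [0,0,0,0,0,0],
  [0,0,0,0,0,0],
])

```text
time: 28.7
tcp_pos: [0.4766, 0.2746, 0.0716]
tcp_rot: [-0.043, 0.999, 0.0, 0.0]
force: [-2.6, 0.4, 2.1]
finger_gap: 0.004
gripper_force: 1.1
```

Call:
play_rows([
  [0.1,0.01,0,0,0,0],
  [0,0,0,0,0,0],
  [0.1,0.01,0,0,0,0],
  [0,0,0,0,0,0],
  [0.1,0.01,0,0,0,0],
  [0,0,0,0,0,0],
  [0,0,0,0,0,0],
  [0,0,0,0,0,0],
  [0,0,0,0,0,0],
])

```text
time: 29.6
tcp_pos: [0.4795, 0.2749, 0.0716]
tcp_rot: [-0.043, 0.999, 0.0, 0.0]
force: [0.4, 0.1, 1.5]
finger_gap: 0.008
gripper_force: 0.0
```

Call:
play_rows([
  [-1,-0.1,0,0,0,0],
  [-1,-0.1,0.5,0,0,0],
  [0,0,3,0,0,0],
  [0,0,5,0,0,0],
  [0,0,5,0,0,0],
  [0,0,4,0,0,0],
  [0,0,0,0,0,0],
], jaw=1)

```text
time: 30.3
tcp_pos: [0.4608, 0.2742, 0.2528]
tcp_rot: [-0.043, 0.999, 0.003, 0.004]
force: [0.1, -0.5, -1.0]
finger_gap: 0.558
gripper_force: 0.0
```

```bash
python3 - <<'E'
from h import *
snap('scene','s7');snap('top','t7')
for n in('scene','top'):print(find('thick_center',n))
a=cv2.imread('pics/s7.png')[180:320,345:495]
cv2.imwrite('pics/v7.png',cv2.resize(a,(600,560),interpolation=cv2.INTER_CUBIC))
E
```

```text
[(0.79, array([0.63 , 0.274, 0.083])), (0.7, array([0.307, 0.41 , 0.059])), (0.24, array([ 0.795, -0.039,  0.093]))]
[(0.85, array([0.278, 0.421, 0.063])), (0.64, array([0.601, 0.278, 0.101]))]
```

View pics/v7.png

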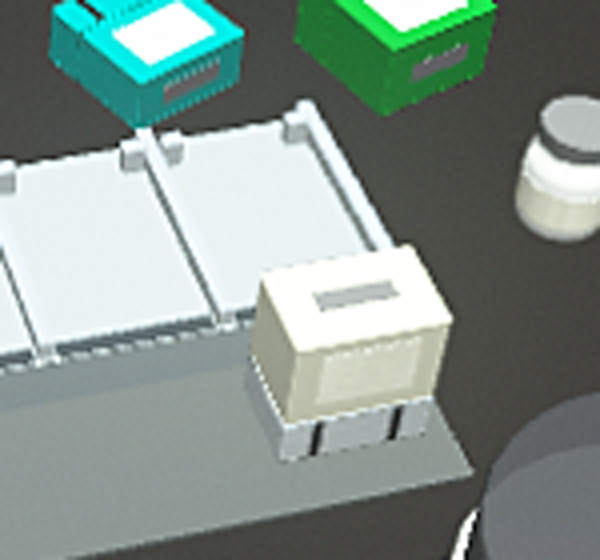

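Thick stands on its ports. Its top-face corners are at v7 (258,275), (412,245), (452,318) and (300,350).

```bash
python3 - <<'E'
from top import *
k=lambda p:(np.array(p)+.5)/4-.5+[345,180]
measure('thick_center',k([(258,275),(412,245),(452,318),(300,350)]),[.6,.278])
E
```

```text
scene centre [0.6037 0.2856 0.104 ] sides [np.float64(0.096), np.float64(0.0602), np.float64(0.0923), np.float64(0.0609)] yaw 0.098
top 0.58 [0.5975 0.2803 0.104 ] [np.float64(0.1055), np.float64(0.0734), np.float64(0.1051)] [np.float64(-85.4), np.float64(-174.9)]
```

Call:
play_rows([
  [1.41,0.09,0,0,0,-8.15],
  [1.41,0.09,0,0,0,-8.15],
  [1.41,0.09,0,0,0,-8.15],
  [1.41,0.09,0,0,0,-8.15],
  [1.41,0.09,0,0,0,-8.15],
  [1.41,0.09,0,0,0,-8.15],
  [1.41,0.09,0,0,0,-8.15],
  [1.41,0.09,0,0,0,-8.15],
  [1.41,0.09,0,0,0,-8.15],
  [1.41,0.09,0,0,0,-8.15],
], jaw=1)

```text
time: 31.55
tcp_pos: [0.6004, 0.2817, 0.2449]
tcp_rot: [0.622, 0.783, -0.001, -0.0]
force: [-0.6, 0.3, -0.2]
finger_gap: 1.002
gripper_force: 0.0
```

Call:
play_rows([
  [0,0,0,0,0,-8.15],
  [0,0,0,0,0,0],
  [0,0,0,0,0,0],
])

```text
time: 31.85
tcp_pos: [0.5999, 0.2818, 0.2455]
tcp_rot: [0.672, 0.74, -0.001, -0.0]
force: [-0.7, 0.5, 0.7]
finger_gap: 0.994
gripper_force: 0.0
```

Call:
play_rows([
  [0.2,0.1,-4,0,0,0],
  [0,0,-4,0,0,0],
  [0,0,-3,0,0,0],
  [0,0,-2.5,0,0,0],
  [0,0,-1.5,0,0,0],
  [0,0,-1.5,0,0,0],
  [0,0,-1.0,0,0,0],
  [0,0,-0.7,0,0,0],
  [0,0,0,0,0,0],
])

```text
time: 32.75
tcp_pos: [0.6022, 0.2829, 0.0641]
tcp_rot: [0.674, 0.739, -0.0, -0.0]
force: [-0.8, -0.9, 0.2]
finger_gap: 1.001
gripper_force: 0.0
```

Call:
play_rows([
  [0,0,0,0,0,0],
  [0,0,0,0,0,0],
  [0,0,0,0,0,0],
  [0,0,0,0,0,0],
  [0,0,0,0,0,0],
  [0,0,0,0,0,0],
  [0,0,0,0,0,0],
  [0,0,0,0,0,0],
], jaw=0)

```text
time: 33.55
tcp_pos: [0.6028, 0.283, 0.065]
tcp_rot: [0.674, 0.739, 0.0, 0.0]
force: [1.2, -0.1, 4.9]
finger_gap: 0.708
gripper_force: 30.0
```

Call:
play_rows([
  [0,0,0.5,0,0,0],
  [0,0,1,0,0,0],
  [0,0,2,0,0,0],
  [0,0,3,0,0,0],
  [0,0,3,0,0,0],
  [0,0,2,0,0,0],
  [0,-1,1,0,0,0],
  [0,-2,0,0,0,0.9],
  [0,-3,0,0,0,0],
  [0,-4,0,0,0,0],
])

```text
time: 34.55
tcp_pos: [0.6013, 0.1828, 0.1885]
tcp_rot: [0.667, 0.745, -0.001, -0.001]
force: [1.2, -0.8, -4.7]
finger_gap: 0.709
gripper_force: 30.0
```

Call:
play_rows([
  [0.4,-4.3,0,0,0,0],
  [0.4,-4.3,0,0,0,0],
  [0.4,-4.3,0,0,0,0],
  [0.4,-4.3,0,0,0,0],
  [0.4,-4.3,0,0,0,0],
  [0.4,-4.3,0,0,0,0],
  [0.4,-4.3,0,0,0,0],
  [0.4,-4,0,0,0,0],
  [0.3,-3,0,0,0,0],
  [0.2,-1.0,0,0,0,0],
])

```text
time: 35.55
tcp_pos: [0.6371, -0.2037, 0.1889]
tcp_rot: [0.67, 0.742, -0.002, -0.0]
force: [-0.0, -0.2, -4.9]
finger_gap: 0.71
gripper_force: 30.0
```

Call:
play_rows([
  [0,0,-2,0,0,0],
  [0,0,-2,0,0,0],
  [0,0,-1.5,0,0,0],
  [0,0,0,0,0,0],
  [0,0,0,0,0,0],
])

```text
time: 36.05
tcp_pos: [0.6393, -0.1979, 0.1348]
tcp_rot: [0.668, 0.744, -0.0, -0.0]
force: [0.3, 0.4, -5.2]
finger_gap: 0.711
gripper_force: 30.0
```

```bash
python3 - <<'E'
from h import *
s=arm.read_state();print(s['tcp_pos'].round(4),s['tcp_rot'].round(4),s['joint_pos'].round(2))
snap('scene','s8')
a=cv2.imread('pics/s8.png')[220:340,165:275]
cv2.imwrite('pics/v8.png',cv2.resize(a,(550,600),interpolation=cv2.INTER_CUBIC))
E
```

```text
[ 0.6393 -0.1979  0.1348] [ 6.679e-01  7.443e-01 -1.000e-04 -1.000e-04] [-0.27  0.57  0.71  1.47 -0.38  1.24  0.6 ]
```

View pics/v8.png

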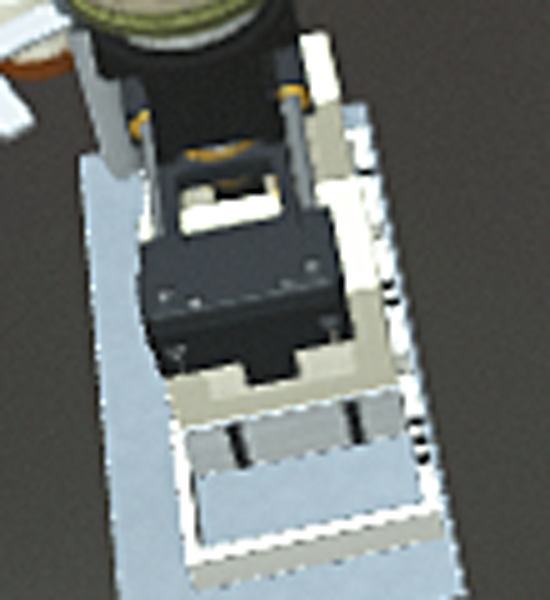

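Thick hangs over bay 3, with its notch stripes at v8 (239,445) and (355,423).

```bash
python3 - <<'E'
from h import *
O=np.array([.5521,-.2067]);y=.1069
M=np.array([[np.cos(y),-np.sin(y)],[np.sin(y),np.cos(y)]])
t=(np.array([.6393,-.1979])-O)@M;print('tcp rack',t.round(4))
x=t[0]+.031
for px in[(239,445),(355,423),(194,475),(404,435)]:
    uv=(np.array(px)+.5)/5-.5+[165,220]
    p,d=ray('scene',[uv]);d=d[0];n=M[:,0]; s=(x-(p[:2]-O)@n)/(d[:2]@n); w=p+s*d
    w2=onz('scene',[uv],[.074])[0]
    print(((w[:2]-O)@M).round(4),w[2].round(4),((w2[:2]-O)@M).round(4))
g=cv2.cvtColor(cv2.imread('pics/s8.png'),cv2.COLOR_BGR2GRAY)
for v in(305,308,312,315): print(v,g[v,196:256].tolist())
E
```

```text
tcp rack [ 0.0876 -0.0006]
[ 0.1186 -0.0228] 0.0906 [ 0.105  -0.0242]
[0.1186 0.0267] 0.0894 [0.1059 0.0263]
[ 0.1186 -0.0445] 0.0769 [ 0.1163 -0.0448]
[0.1186 0.0461] 0.0748 [0.118  0.0461]
305 [187, 185, 196, 255, 255, 191, 216, 238, 233, 238, 243, 191, 143, 158, 76, 24, 45, 122, 177, 172, 170, 172, 172, 174, 172, 171, 171, 167, 165, 165, 165, 165, 166, 164, 166, 167, 169, 175, 134, 54, 22, 112, 167, 169, 167, 167, 160, 163, 164, 166, 109, 231, 207, 200, 216, 119, 58, 67, 70, 70]
308 [187, 189, 188, 240, 255, 227, 162, 171, 175, 178, 175, 174, 175, 179, 166, 42, 26, 74, 155, 174, 171, 166, 167, 167, 168, 166, 168, 172, 173, 170, 168, 166, 166, 164, 166, 165, 166, 169, 179, 100, 23, 74, 120, 172, 199, 195, 193, 188, 192, 192, 199, 128, 30, 0, 119, 132, 76, 63, 68, 64]
312 [187, 185, 182, 193, 255, 255, 243, 159, 166, 169, 168, 167, 167, 168, 170, 161, 75, 20, 40, 114, 192, 209, 178, 161, 155, 191, 190, 190, 190, 190, 192, 191, 190, 191, 192, 191, 194, 193, 191, 192, 192, 188, 192, 189, 190, 190, 192, 193, 190, 193, 195, 196, 122, 17, 130, 202, 140, 66, 65, 68]
315 [186, 187, 181, 182, 255, 255, 255, 76, 175, 135, 194, 189, 186, 189, 188, 189, 188, 190, 190, 190, 188, 192, 191, 190, 190, 190, 187, 189, 191, 190, 190, 186, 191, 190, 189, 191, 194, 194, 194, 193, 190, 191, 192, 192, 195, 197, 195, 194, 191, 194, 194, 193, 144, 255, 255, 245, 211, 127, 57, 65]
```

Call:
play_rows([
  [0.1,-0.14,0,0,0,0],
  [0,0,-1.5,0,0,0],
  [0,0,-1.5,0,0,0],
  [0,0,-1.0,0,0,0],
  [0,0,-0.3,0,0,0],
  [0,0,-0.3,0,0,0],
  [0,0,-0.2,0,0,0],
  [0,0,-0.1,0,0,0],
  [0,0,0,0,0,0],
])

```text
time: 37.0
tcp_pos: [0.6406, -0.1995, 0.0858]
tcp_rot: [0.668, 0.744, 0.0, 0.0]
force: [-0.2, 0.2, -5.5]
finger_gap: 0.709
gripper_force: 30.0
```

Call:
play_rows([
  [0,0,-0.4,0,0,0],
  [0,0,-0.4,0,0,0],
  [0,0,-0.3,0,0,0],
  [0,0,-0.2,0,0,0],
  [0,0,0,0,0,0],
])

```text
time: 37.5
tcp_pos: [0.6402, -0.1994, 0.0721]
tcp_rot: [0.668, 0.744, -0.0, -0.0]
force: [0.2, -0.9, -5.0]
finger_gap: 0.71
gripper_force: 30.0
```

Call:
play_rows([
  [0,0,-0.2,0,0,0],
  [0,0,-0.1,0,0,0],
  [0,0,-0.1,0,0,0],
  [0,0,0,0,0,0],
])

```text
time: 37.9
tcp_pos: [0.6405, -0.1996, 0.069]
tcp_rot: [0.668, 0.744, 0.0, 0.0]
force: [-0.8, 0.3, 0.5]
finger_gap: 0.71
gripper_force: 30.0
```

Call:
play_rows([
  [0,0,-0.1,0,0,0],
  [0,0,0,0,0,0],
])

```text
time: 38.1
tcp_pos: [0.6405, -0.1996, 0.069]
tcp_rot: [0.668, 0.744, 0.0, 0.0]
force: [-4.1, 3.0, 10.5]
finger_gap: 0.708
gripper_force: 30.0
```

Call:
play_rows([
  [0,0,0,0,0,0],
  [0,0,0,0,0,0],
  [0,0,0,0,0,0],
  [0,0,0,0,0,0],
  [0,0,1,0,0,0],
  [0,0,4,0,0,0],
  [0,0,5,0,0,0],
  [0,0,5,0,0,0],
  [0,0,3,0,0,0],
  [0,0,0,0,0,0],
], jaw=1)

```text
time: 39.1
tcp_pos: [0.642, -0.2008, 0.2537]
tcp_rot: [0.668, 0.744, 0.002, 0.004]
force: [0.4, 0.0, 0.1]
finger_gap: 0.999
gripper_force: 0.0
```

```bash
python3 - <<'E'
from h import *
s=arm.read_state();print(s['tcp_pos'].round(4),s['tcp_rot'].round(3),s['joint_pos'].round(2))
snap('scene','s9')
a=cv2.imread('pics/s9.png')[195:345,130:280]
cv2.imwrite('pics/v9.png',cv2.resize(a,(600,600),interpolation=cv2.INTER_CUBIC))
E
```

```text
[ 0.642  -0.2008  0.2537] [0.668 0.744 0.002 0.004] [-0.27  0.5   0.76  1.31 -0.34  1.45  0.57]
```

View pics/v9.png

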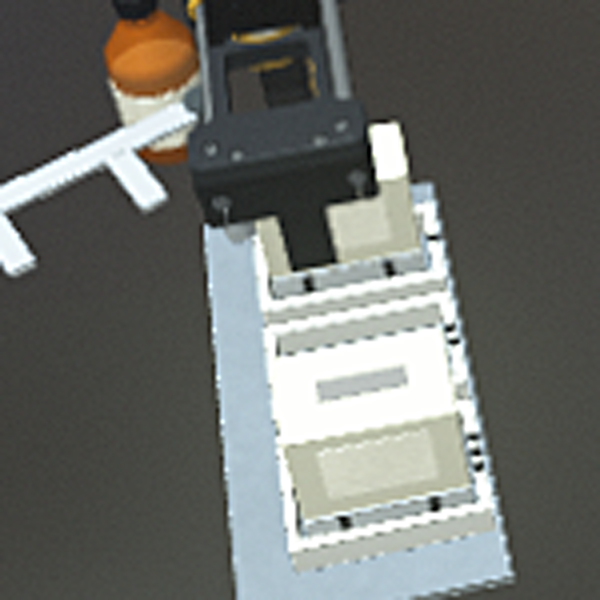

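Both cartridges stand home: thin at v9 (345,250), thick at v9 (380,440). Now back to the knob to close the retainer.

Call:
play_rows([
  [-2.57,-3.62,0,0,0,4.1],
  [-2.57,-3.62,0,0,0,4.1],
  [-2.57,-3.62,0,0,0,4.1],
  [-2.57,-3.62,0,0,0,4.1],
  [-2.57,-3.62,0,0,0,4.1],
  [-2.57,-3.62,0,0,0,4.1],
  [0,0,0,0,0,0],
  [0,0,0,0,0,0],
], jaw=0.2)

```text
time: 39.95
tcp_pos: [0.4849, -0.4174, 0.2467]
tcp_rot: [0.496, 0.869, 0.0, -0.001]
force: [0.1, -0.5, -0.3]
finger_gap: 0.603
gripper_force: 0.0
```

```bash
python3 - <<'E'
from h import *
s=arm.read_state();print(s['tcp_pos'].round(4),s['tcp_rot'].round(3),s['joint_pos'].round(2))
for n in('scene','top'):
    arm.capture(n);print(find('retainer','scene' if n=='scene' else n),find('retainer_knob',n))
# knob dark pixels expected from two angles, using s9/s6 (unobstructed scene view)
g=cv2.cvtColor(cv2.imread('pics/s6.png'),cv2.COLOR_BGR2GRAY)
p=np.array([.411,-.2888])
for yaw in(-.95,-1.0,-1.05,-1.1):
    k=p+.1505*np.array([np.cos(yaw),np.sin(yaw)])
    uv=proj('scene',np.array([[*k,z] for z in(.125,.135,.145,.155,.163)]))
    print(yaw,k.round(4),[int(g[int(round(v)),int(round(u))]) for u,v in uv],uv.round(1).tolist())
E
```

```text
[ 0.4849 -0.4174  0.2467] [ 0.496  0.869  0.    -0.001] [ 0.1   0.42  0.75  1.41 -0.29  1.42  1.38]
[(0.95, array([ 0.493, -0.406,  0.123]))] [(0.85, array([ 0.491, -0.41 ,  0.119]))]
[(0.63, array([ 0.467, -0.37 ,  0.119]))] [(0.95, array([ 0.47 , -0.364,  0.118]))]
-0.95 [ 0.4985 -0.4112] [254, 26, 30, 31, 28] [[125.7, 249.8], [124.5, 246.7], [123.2, 243.6], [122.0, 240.5], [120.9, 238.0]]
-1.0 [ 0.4923 -0.4154] [11, 30, 27, 29, 40] [[124.2, 248.1], [123.0, 245.0], [121.7, 241.9], [120.5, 238.8], [119.4, 236.3]]
-1.05 [ 0.4859 -0.4193] [31, 32, 30, 29, 47] [[122.9, 246.3], [121.7, 243.3], [120.4, 240.2], [119.1, 237.0], [118.1, 234.5]]
-1.1 [ 0.4793 -0.4229] [30, 32, 31, 47, 41] [[121.7, 244.5], [120.5, 241.4], [119.2, 238.3], [117.9, 235.2], [116.9, 232.7]]
```

Call:
play_rows([
  [0.2,0,-2.5,0,0,0],
  [0,0,-2.5,0,0,0],
  [0,0,-2.0,0,0,0],
  [0,0,-1.8,0,0,0],
  [0,0,-1.5,0,0,0],
  [0,0,-1.0,0,0,0],
  [0,0,0,0,0,0],
])

```text
time: 40.95
tcp_pos: [0.4879, -0.416, 0.1333]
tcp_rot: [0.494, 0.869, 0.0, -0.001]
force: [0.2, 0.3, 0.2]
finger_gap: 0.6
gripper_force: 0.0
```

Call:
play_rows([
  [0,0,0,0,0,0],
  [0,0,0,0,0,0],
  [0,0,0,0,0,0],
  [0,0,0,0,0,0],
], jaw=-0.3)

```text
time: 41.35
tcp_pos: [0.4884, -0.4168, 0.1351]
tcp_rot: [0.494, 0.869, 0.0, 0.0]
force: [-0.4, -0.0, 0.7]
finger_gap: 0.373
gripper_force: 0.0
```

```bash
python3 - <<'E'
import numpy as np
p=np.array([.411,-.2888]);r=.1505
a=[-1.03,-.95,-.83,-.71,-.59,-.47,-.35,-.23,-.13,-.05,.02,.07,.107,.12]
P=[p+r*np.array([np.cos(t),np.sin(t)]) for t in a]
print(P[0],P[-2],(np.diff(P,axis=0)*100).round(2).tolist(),np.rad2deg(np.diff(a)).round(1))
E
```

```text
[ 0.48848024 -0.4178235 ] [ 0.56063928 -0.27272721] [[1.01, 0.66], [1.4, 1.14], [1.26, 1.3], [1.09, 1.44], [0.91, 1.56], [0.72, 1.66], [0.52, 1.73], [0.27, 1.48], [0.11, 1.2], [0.02, 1.05], [-0.03, 0.75], [-0.05, 0.55], [-0.02, 0.19]] [4.6 6.9 6.9 6.9 6.9 6.9 6.9 5.7 4.6 4.  2.9 2.1 0.7]
```

Call:
play_rows([
  [1.0,0.66,0,0,0,4],
  [1.4,1.14,0,0,0,6],
  [1.26,1.3,0,0,0,6],
  [1.09,1.44,0,0,0,6],
  [0.91,1.56,0,0,0,6],
  [0.72,1.66,0,0,0,6],
  [0.52,1.73,0,0,0,6],
  [0.27,1.48,0,0,0,5],
  [0.11,1.2,0,0,0,4],
  [0,1.05,0,0,0,3],
])

```text
time: 42.35
tcp_pos: [0.5614, -0.2841, 0.1349]
tcp_rot: [0.061, 0.998, -0.0, 0.0]
force: [0.7, -1.7, 0.1]
finger_gap: 0.351
gripper_force: 0.6
```

Call:
play_rows([
  [0,0.5,0,0,0,0],
  [0,0.4,0,0,0,0],
  [0,0.4,0,0,0,0],
  [0,0.3,0,0,0,0],
  [0,0,0,0,0,0],
])

```text
time: 42.85
tcp_pos: [0.561, -0.2681, 0.1345]
tcp_rot: [0.063, 0.998, 0.0, -0.0]
force: [0.2, 0.6, -0.5]
finger_gap: 0.35
gripper_force: 0.0
```

Call:
play_rows([
  [0,0.2,0,0,0,0],
  [0,0.1,0,0,0,0],
  [0,0.1,0,0,0,0],
  [0,0,0,0,0,0],
])

```text
time: 43.25
tcp_pos: [0.5608, -0.2667, 0.1346]
tcp_rot: [0.064, 0.998, -0.001, 0.0]
force: [2.6, -8.0, -4.5]
finger_gap: 0.351
gripper_force: 3.8
```

At the stop: 8 N of resistance at the expected position. I'll back off and lift clear.

Call:
play_rows([
  [0,-0.3,0,0,0,0],
  [0,-0.15,0,0,0,0],
  [0,0,0,0,0,0],
  [0,0,2,0,0,0],
  [0,0,3,0,0,0],
  [0,0,3,0,0,0],
  [0,0,4,0,0,0],
  [0,0,0,0,0,0],
])

```text
time: 44.05
tcp_pos: [0.5629, -0.2699, 0.2603]
tcp_rot: [0.063, 0.998, -0.001, 0.004]
force: [0.3, -0.7, -0.8]
finger_gap: 0.346
gripper_force: 0.0
```

Call:
play_rows([
  [-0.5,4,0,0,0,0],
  [-0.5,4,0,0,0,0],
  [-0.5,4,0,0,0,0],
  [-0.5,4,0,0,0,0],
  [-0.5,4,0,0,0,0],
  [-0.5,4,0,0,0,0],
  [-0.5,4,0,0,0,0],
  [-0.5,4,0,0,0,0],
  [0,0,0,0,0,0],
])

```text
time: 44.95
tcp_pos: [0.5199, 0.0577, 0.2542]
tcp_rot: [0.059, 0.998, 0.001, -0.0]
force: [-0.1, 0.2, -0.9]
finger_gap: 0.351
gripper_force: 0.0
```

```bash
python3 - <<'E'
from h import *
snap('scene','s10');snap('top','t10')
a=cv2.imread('pics/s10.png').astype(int);b=cv2.imread('pics/s0.png') if 0 else cv2.imread('pics/scene0.png').astype(int)
# compare bar/knob/toe appearance: bar-pose check by projecting model onto both
p=np.array([.411,-.2888]);g=cv2.cvtColor(cv2.imread('pics/t10.png'),cv2.COLOR_BGR2GRAY);g2=cv2.cvtColor(cv2.imread('pics/s10.png'),cv2.COLOR_BGR2GRAY)
for yaw in(-.02,.02,.055,.08,.107,.13,.15):
    q=np.array([[*(p+r*np.array([np.cos(yaw),np.sin(yaw)])),.121] for r in np.r_[.03:.13:.01,.17:.258:.008]])
    f=lambda G,n:np.mean([G[int(round(v)),int(round(u))] for u,v in proj(n,q)]).round()
    print(yaw,f(g,'top'),f(g2,'scene'))
for n in('scene','top'):print(n,[find(t,n)[:1] for t in('retainer_knob','wash_bottle','amber_bottle','beaker')],find('thick_center',n),find('thin_center',n))
E
```

```text
-0.02 110.0 120.0
0.02 122.0 129.0
0.055 149.0 154.0
0.08 187.0 216.0
0.107 196.0 215.0
0.13 196.0 222.0
0.15 191.0 207.0
scene [[(0.69, array([ 0.565, -0.267,  0.124]))], [(0.82, array([ 0.794, -0.04 ,  0.095]))], [(0.7, array([ 0.327, -0.338,  0.074]))], [(0.79, array([0.788, 0.139, 0.059]))]] [(0.91, array([ 0.669, -0.197,  0.096])), (0.73, array([0.788, 0.138, 0.056])), (0.61, array([0.306, 0.41 , 0.057])), (0.34, array([0.56 , 0.165, 0.039]))] [(0.97, array([0.293, 0.237, 0.048])), (0.62, array([ 0.485, -0.211,  0.089]))]
top [[(0.69, array([0.808, 0.143, 0.044]))], [(0.62, array([ 0.761, -0.029,  0.105]))], [(0.6, array([ 0.314, -0.331,  0.095]))], [(0.71, array([ 0.632, -0.189,  0.107]))]] [(0.9, array([0.28 , 0.417, 0.066]))] [(0.94, array([0.266, 0.241, 0.043])), (0.61, array([ 0.46 , -0.205,  0.11 ]))]
```

```bash
python3 -c "
from cell import arm
print(arm.finish_job())"
```

```text
the job is handed in; nothing more can be done
None
```

I handed the job in: thin stands home in bay 1 and thick in bay 3 (medium was absent), the retainer is closed against its stop, and the bottles and beaker were not touched; no verdict came back.

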